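Change over the jars in the glaze shaker

TASK

Change over the glaze shaker: push the red mushroom stop button down until it latches, lift the clear cover over the bumps in its rails and slide it fully to the rear, take every mixed jar out of the tray and stand it upright on the round plywood bat, and stand every waiting jar from the table at the left upright in the tray, one to a bay. Then bring the cover all the way forward again until it has dropped home in front of the bumps, and only then twist the stop button clockwise so that it pops up. The stop must be down whenever the cover is open; leave the brush, the wooden rib and the plaster mould where they lie.

Things in the scene. Friction and masses are not known exactly. Their poses are not given: they have to be found in the camera images.
- stop_press (a joint): how far the red mushroom stop button is pushed down, m: 0 = up, 0.010 = bottom of its travel; it latches when pushed beyond about 0.0085 and then stays down by itself at about 0.008. A spring pushes it up; pushing takes about 1 to 6 N. Below the bottom of the travel it is rigid
- stop_turn (a joint): turn of the stop button's head, rad, clockwise seen from above; 0 at rest, end stop at 0.9. A weak spring turns it back to 0. When the button is latched, turning it clockwise by more than about 0.45 unlatches it; it rises when the fingers let go of it (or rises with them)
- stop_top (a point): middle of the top of the red mushroom head on the grey console at the right end of the shaker; moves down with it. Head 40 mm across, its upright rim 5 to 19 mm below this point; under it a collar 31 mm across. The console's top is 47 mm below this point when up (39 mm latched); 50 mm from the head's axis to the console's edges, 80 mm to the cover's side
- cover_travel (a joint): travel of the clear cover along its rails to the shaker's rear (+x), m: 0 = shut over the tray, 0.170 = fully open; slides with about 2 N. At 0 its front rollers stand in front of a 9 mm high bump in each rail with an upright near face, so it will not travel until lifted; the bump's rear is a 24 degree ramp, and the bump ends at a travel of about 0.04
- cover_lift (a joint): how far the clear cover is lifted straight up off its rails, m: 0 = down on its rails, at most 0.020; it clears the bumps when lifted more than 0.010 and must be kept lifted until it has travelled more than 0.04 (the same on the way back: lift before 0.04, lower at 0). It weighs about 0.55 kg and drops when let go
- cover_handle (a point): middle of the bar of the cover's black U-handle, a round bar 12 mm thick and 122 mm long that runs along the shaker's y, on two posts 110 mm apart; it moves with the cover. 40 mm are free under its axis down to the cover's flat top, which is 120 mm (x) by 284 mm (y). The cover is open to the front and rear; its clear sides reach down to the rails
- tray (a point): middle of the tray floor in the shaker, 58 mm above the table; x to the shaker's rear, y to its left, z up. The tray is a row of three bays along y, each 86 mm (x) by 82 mm (y) inside, divided and surrounded by walls 4 mm thick and 18 mm high. The open cover's front edge is 107 mm behind this point
- shaker: the fixed shaker, turned a little on the table; origin on the table under the tray's middle, x to its rear, y to its left. Body 334 mm (y) wide, from 75 mm in front of the origin to 255 mm behind, deck 46 mm high; console to its right, y = -166 to -274 mm, x = -65 to 85 mm, top 94 mm high. The shut cover's top is 155 mm above the table, its handle's axis 195 mm
- bay_1 (a point): middle of the floor of the left bay of the tray (86 mm to the left of the middle one)
- bay_2 (a point): middle of the floor of the middle bay
- bay_3 (a point): middle of the floor of the right bay
- bat_top (a point): middle of the upper face of the round plywood bat, 240 mm across and 12.5 mm thick, lying loose on the table to the right of the shaker, 0.6 kg; here the mixed jars go. The table is 12.5 mm below
- mixed_jar_1 (a point): glaze jar, straight round plastic jar with a flat screw lid (the lid is fixed on), 58 mm wide and 76 mm tall, 0.15 to 0.35 kg; the point is on its axis, 38 mm above its underside, z up along the jar. Its smooth foot slides easily. A mixed jar, standing in bay 1 of the tray at the start; absent (None) in some starts
- mixed_jar_2 (a point): glaze jar, straight round plastic jar with a flat screw lid (the lid is fixed on), 54 mm wide and 64 mm tall, 0.15 to 0.35 kg; the point is on its axis, 32 mm above its underside, z up along the jar. Its smooth foot slides easily. A mixed jar, standing in bay 2 of the tray at the start; absent (None) in some starts
- mixed_jar_3 (a point): glaze jar, straight round plastic jar with a flat screw lid (the lid is fixed on), 63 mm wide and 80 mm tall, 0.15 to 0.35 kg; the point is on its axis, 40 mm above its underside, z up along the jar. Its smooth foot slides easily. A mixed jar, standing in bay 3 of the tray at the start; absent (None) in some starts
- waiting_jar_1 (a point): glaze jar, straight round plastic jar with a flat screw lid (the lid is fixed on), 63 mm wide and 80 mm tall, 0.15 to 0.35 kg; the point is on its axis, 40 mm above its underside, z up along the jar. Its smooth foot slides easily. A waiting jar, standing on the table to the left of the shaker at the start (not in the row at the back); absent (None) in some starts
- waiting_jar_2 (a point): glaze jar, straight round plastic jar with a flat screw lid (the lid is fixed on), 54 mm wide and 64 mm tall, 0.15 to 0.35 kg; the point is on its axis, 32 mm above its underside, z up along the jar. Its smooth foot slides easily. A waiting jar, standing on the table to the left of the shaker at the start (not in the row at the back); absent (None) in some starts
- waiting_jar_3 (a point): glaze jar, straight round plastic jar with a flat screw lid (the lid is fixed on), 58 mm wide and 76 mm tall, 0.15 to 0.35 kg; the point is on its axis, 38 mm above its underside, z up along the jar. Its smooth foot slides easily. A waiting jar, standing on the table to the left of the shaker at the start (not in the row at the back); absent (None) in some starts
- brush_round: bystander: round brush lying beyond the waiting jars at the left, 198 mm long
- rib_wood: bystander: wooden rib lying behind the bat, 39 x 105 x 9 mm
- sprig_mould: bystander: white plaster mould, 52 x 70 x 31 mm, in front of the chest of drawers

How it is judged:
By the outcome, as a careful person would: the job done as asked, in the order asked, and still so for the second after the job is handed in, with the robot touching nothing.
Of mixed_jar_1, mixed_jar_2, mixed_jar_3 only 2 to 3 are there at a start; the rules pass over those that are not, and their reading is None.
Of waiting_jar_1, waiting_jar_2, waiting_jar_3 only 2 to 3 are there at a start; the rules pass over those that are not, and their reading is None.
At some moment in a run one of waiting_jar_1, waiting_jar_2, waiting_jar_3, bat may be knocked a few centimetres aside while the robot is not near it.
Once in a run the grip may slacken for a moment while it holds something.
It also fails if it takes over 208 s, if anything falls off the work surface, if the arm or the gripper's body presses on something with over 40 N, if the wrist force passes 120 N, or if a joint passes its speed limit or range.

ROBOT

A 6-joint arm with a two-finger parallel gripper is mounted at the origin on a cart in front of the work surface, level with it; the furniture and walls round the work are solid. World frame = base frame: x ahead of the robot, y to its left, z up, the work surface at z = 0. Lengths are in m, angles in degrees, forces in N, time in s.
With the tool pointing down it reaches from about 0.3 to 0.75 m from the base axis. Payload 8.5 kg.
Tool frame: the origin (TCP) lies between the finger pads; the fingertips stand env.finger_overhang ahead of it and the grasp point (between the pads) lies 2 mm behind it (env.finger_overhang is the distance from the TCP to the fingertips, in m); z points along the fingers, y is the line along which they close (so a half turn about z gives the same grasp; the last joint's range is limited). The gripper opens to 85 mm and grips with 20 to 120 N. Pads are 22 mm wide; open, the fingers measure 114 mm over their backs; the gripper's body (76 mm by 85 mm) begins 54 mm behind the grasp point. The pads swing forward as they close: fully open they stand 13 mm farther back than shut.
Start: joints at [-12.336, 21.807, 74.336, -0, 83.858, -12.336], TCP at [0.55, 0, 0.248] pointing down, gripper open.
Joint ranges: [-178.18, 178.18], [-50.72, 133.34], [12.68, 142.11], [-81.47, 261.47], [9.98, 163.14], [-165.26, 165.26]. Speed limits (degrees/s): [136.94, 136.94, 180, 180, 180, 180].

INTERFACE

Orientations are given as a 3x3 rotation matrix whose columns are the frame's x, y, z axes.
In Python, from rig import env gives the robot as it stands. The module is installed in compiled form; this text tells all that it offers.
- The arm moves only by the tool jog_arm, never from a script. Its arguments are lists of equal length, an entry for each row: "hand": the finger opening in m, from 0 to 0.0854; "travel": the shift along the world's x, y, z in m, a list of three; "yaw": the turn about the world's z in rad. A call has exactly 5 rows; each row shifts and turns the commanded pose from where the row before left it; what a row does not reach is not made up. A row lasts 1/8 s, in which the tool goes at most 62.5 mm and 10.7 degrees, less where a joint would pass 70% of its speed; a pose out of reach is approached as far as the arm can. A call is refused whole if a number of a shift passes 0.0625 or a number of a turn 0.188, either way. A call with a gripper value outside its range is refused whole. The fingers move at their own pace and stop on an object; "grip_force" is the grip in N (left out, the last holds). Time passes only in rows, so rows that do not move let the fingers close, or fill a call up. It gives the time, the measured TCP pose, the force, the opening and the grip force at its end, in the units of the state.
- env.observe(): the state, without advancing time (a new reading comes with each control period).
- env.get_image(name): name is "scene" or "side" or "wrist"; returns the picture (384x512x3 uint8, red, green, blue); there is no depth.
- env.calibration(name): a dict with "fx", "fy", "cx", "cy" (pixels), "k1" (the pictures are not rectified: a ray, as slopes to the right and down, at radius r is drawn at 1 + k1 r^2 times it, then the intrinsics apply), "position" and "rotation" of the camera in the world; the wrist camera has in their place "hand_eye" (4x4, takes a point from camera to tool coordinates, whose origin is the TCP and whose axes are the flange's). Camera axes: x right, y down, z forward; pixel columns grow to the right and rows downward; lengths in m; the calibration is good to about 2 mm. A picture is of the moment at which its call begins: read the wrist's pose just before it. calibration takes no time and is no camera call.
- env.close_job(): hands the job in; it is judged then, once.
The state is a dict: "time_s": time; "q": joint angles; "qvel": joint speeds; "joint_efforts": joint torques, N m; "position": TCP position; "tool_rot": TCP orientation; "ft_force": force on the tool from outside, world axes, zero at the start; "wrist_torque": the same for the moment, N m; "grip_width": finger opening in m; "gripper_force": force on a finger pad.
Only numpy, scipy, OpenCV 4.12 (cv2) and the standard library are available. Lean on these libraries where they do the work, as an engineer would, in place of code of your own. Each camera call takes 0.05 s, during which the arm holds its last target. There are 200 camera calls.

## Working session

There is one attempt and no reset: what is moved stays moved. The work goes in short steps, Python scripts to look and compute and a tool call to move; the robot and the scene stay as the last step left them, time stands still between calls to the robot, and variables do not carry over. Pictures are saved under pics/ and viewed, at most 14 in all, crops included, and the job is handed in when it is done.

Besides the shell and the picture viewer there is one more tool, called after "Call:" in YAML: its name, and indented under it one key for each argument. jog_arm: Moves the arm, as the interface text tells. Its arguments: {"type":"object","properties":{"hand":{"type":"array"},"travel":{"type":"array"},"yaw":{"type":"array"},"grip_force":{"type":"number"}},"required":["hand","travel","yaw"]}

```bash
mkdir -p pics; cat > h.py <<'E'
import numpy as np, cv2
from rig import env
def snap(n,f):
    s=env.observe(); im=env.get_image(n); cv2.imwrite('pics/'+f,im[:,:,::-1]); return im,s
def cam(n,s=None):
    c=env.calibration(n)
    if n=='wrist':
        H=np.array(c['hand_eye']); R=np.array(s['tool_rot']); return c,R@H[:3,3]+np.array(s['position']),R@H[:3,:3]
    return c,np.array(c['position']),np.array(c['rotation'])
def ray(n,u,v,s=None):
    c,p,R=cam(n,s)
    K=np.array([[c['fx'],0,c['cx']],[0,c['fy'],c['cy']],[0,0,1.]])
    a=cv2.undistortPoints(np.array([[[u,v]]],float),K,np.array([c['k1'],0,0,0,0.]))[0,0]
    return p,R@np.array([a[0],a[1],1.])
def onz(n,u,v,z,s=None):
    p,d=ray(n,u,v,s); return p+d*(z-p[2])/d[2]
def proj(n,P,s=None):
    c,p,R=cam(n,s); q=R.T@(np.array(P)-p); a=q[:2]/q[2]; a=a*(1+c['k1']*(a@a)); return np.array([c['fx']*a[0]+c['cx'],c['fy']*a[1]+c['cy']])
E
python3 - <<'E'
from h import *
for n in('scene','side','wrist'):
    im,s=snap(n,n+'0.png')
    c,p,R=cam(n,s);print(n,p.round(3),R.round(2).tolist(),c['fx'],c['k1'])
print(env.finger_overhang,env.observe())
E
```

```text
scene [-0.223 -0.598  1.047] [[0.64, -0.52, 0.56], [-0.76, -0.43, 0.48], [-0.01, -0.74, -0.68]] 465.63414887180386 -0.13286860756811425
side [-0.653  0.764  0.939] [[-0.52, -0.44, 0.73], [-0.85, 0.26, -0.45], [0.01, -0.86, -0.51]] 437.4122753967944 -0.12502059816193617
wrist [0.551 0.078 0.374] [[1.0, -0.0, -0.0], [-0.0, -0.95, -0.31], [-0.0, 0.31, -0.95]] 321.0303291732681 0.018402740933686414
0.017 {'time_s': 0.15, 'q': array([-1.23335653e+01,  2.18330754e+01,  7.43716908e+01,  4.30605504e-04,
        8.38568255e+01, -1.23366210e+01]), 'qvel': array([ 0.00302241, -0.19864957, -0.18102001, -0.00357705,  0.02825004,
       -0.02845429]), 'joint_efforts': array([ 1.94521621e-03, -4.48624384e+01, -2.31344014e+01, -1.86937300e-04,
        3.77541786e-03, -1.65174959e-05]), 'position': array([5.49806215e-01, 6.31470813e-05, 2.47862841e-01]), 'tool_rot': array([[-5.23981754e-05,  9.99999449e-01, -1.04857336e-03],
       [ 9.99999971e-01,  5.26466292e-05,  2.36918390e-04],
       [ 2.36973463e-04, -1.04856092e-03, -9.99999422e-01]]), 'ft_force': array([-0.47824537,  0.0175455 ,  0.3253019 ]), 'wrist_torque': array([-0.02084851,  0.03089032,  0.00644334]), 'gripper_force': 0.0, 'grip_width': 0.08530018996257288}
```

```bash
python3 -c "
import cv2
cv2.imwrite('pics/a.png',cv2.resize(cv2.imread('pics/scene0.png'),(800,600),interpolation=3))
cv2.imwrite('pics/b.png',cv2.resize(cv2.imread('pics/side0.png'),(800,600),interpolation=3))"
```

```text
(no output)
```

View pics/a.png

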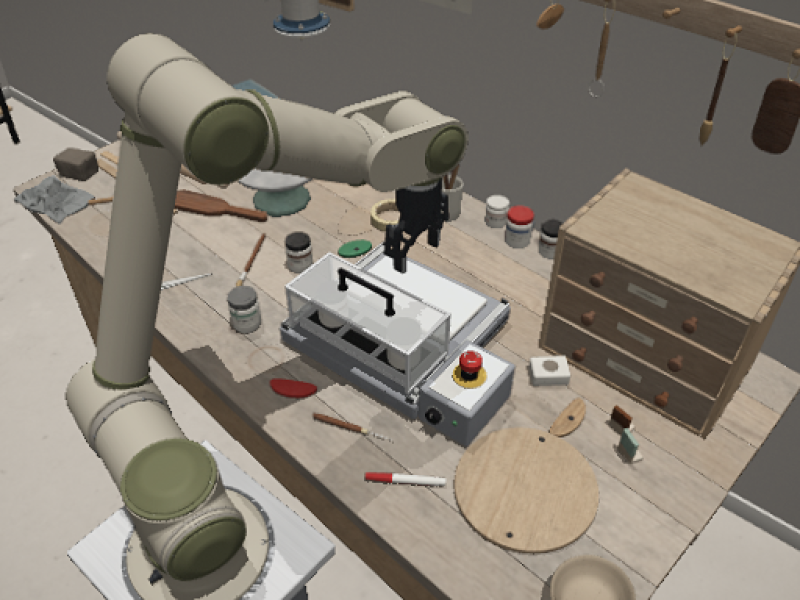

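View pics/b.png

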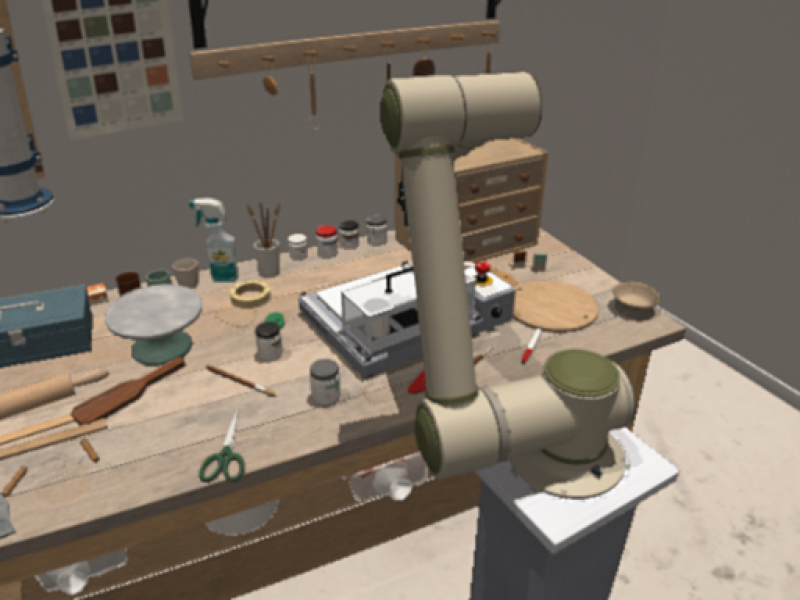

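The scene view shows (800 px scale): handle bar (341,272)–(391,297), stop (471,355), bat centre about (527,488), waiting jars with lids at (298,240) and (243,293), and mixed jars in bay 1 (324,318) and bay 3 (403,345). The middle bay looks empty.

```bash
python3 - <<'E'
from h import *
k=1.5625
def P(n,u,v,z): return onz(n,u/k,v/k,z).round(4)
for l,u,v,z in [('hL',341,270,.2),('hR',391,295,.2),('stop',471,353,.141),('coverFL',287,290,.155),('coverFR',408,351,.155),('coverBR',450,314,.155),('coverBL',328,254,.155),('conFL',425,382,.094),('conFR',466,410,.094),('conBR',513,372,.094),('conBL',480,347,.094),('batL',455,488,.0125),('batR',599,488,.0125),('batT',527,427,.0125),('batB',527,550,.0125),('w1lid',298,239,.07),('w2lid',243,292,.08),('w1bot',300,271,0),('w2bot',245,331,0)]: print(l,P('scene',u,v,z))
for l,u,v,z in [('w1lid',268,330,.07),('w2lid',324,369,.08),('hL',389,270,.2),('stop',483,266,.141)]: print('side',l,P('side',u,v,z))
im=cv2.imread('pics/wrist0.png');cv2.imwrite('pics/w.png',im)
E
```

```text
hL [0.4784 0.1155 0.2   ]
hR [0.4842 0.0031 0.2   ]
stop [ 0.5075 -0.1541  0.141 ]
coverFL [0.4108 0.1921 0.155 ]
coverFR [ 0.4329 -0.0765  0.155 ]
coverBR [ 0.5497 -0.0776  0.155 ]
coverBL [0.5349 0.2057 0.155 ]
conFL [ 0.4394 -0.1094  0.094 ]
conFR [ 0.4343 -0.1999  0.094 ]
conBR [ 0.5548 -0.2143  0.094 ]
conBL [ 0.5677 -0.1351  0.094 ]
batL [ 0.3458 -0.2479  0.0125]
batR [ 0.4955 -0.4345  0.0125]
batT [ 0.5275 -0.2722  0.0125]
batB [ 0.3255 -0.4017  0.0125]
w1lid [0.6032 0.3694 0.07  ]
w2lid [0.4037 0.3229 0.08  ]
w1bot [0.5836 0.3525 0.    ]
w2bot [0.3784 0.3059 0.    ]
side w1lid [0.5905 0.3668 0.07  ]
side w2lid [0.3844 0.3242 0.08  ]
side hL [0.4906 0.1084 0.2   ]
side stop [ 0.4842 -0.1502  0.141 ]
```

View pics/wrist0.png

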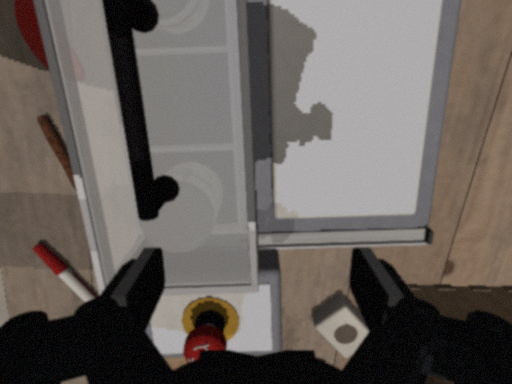

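The wrist view shows jar discs through the cover at about (185,10) and (180,205), so bays 1 and 3 are full and bay 2 is empty. The stop is at (205,340) and the handle's right end at (150,200). I'll move above the stop to measure it better.

Call:
jog_arm:
  hand: [0,0,0,0,0]
  travel:
    - [-0.015,-0.05,0]
    - [-0.015,-0.05,0]
    - [-0.015,-0.05,0]
    - [0,0,0]
    - [0,0,0]
  yaw: [0,0,0,0,0]

```text
time_s: 0.78
position: [0.5049, -0.1497, 0.2482]
tool_rot: [[0.0, 1.0, -0.0], [1.0, -0.0, 0.001], [0.001, -0.0, -1.0]]
ft_force: [0.8, 0.2, 0.1]
grip_width: 0.0001
gripper_force: 0.0
```

```bash
cat >> h.py <<'E'
def red(n,s,im,roi=None):
    h=cv2.cvtColor(im,cv2.COLOR_RGB2HSV); m=((h[...,0]<8)|(h[...,0]>172))&(h[...,1]>150)&(h[...,2]>60)
    m=cv2.morphologyEx(m.astype(np.uint8),cv2.MORPH_OPEN,np.ones((3,3)))
    N,L,st,ce=cv2.connectedComponentsWithStats(m); return [(st[i].tolist(),ce[i].round(1).tolist()) for i in range(1,N) if st[i][4]>40]
E
python3 - <<'E'
from h import *
for n in('wrist','scene','side'):
    im,s=snap(n,n+'1.png'); print(n,red(n,s,im))
    if n=='wrist':
        print(s['position'])
        for st,c in red(n,s,im): print(onz(n,st[0]+st[2]/2,st[1]+st[3]/2,.132,s))
im=cv2.imread('pics/wrist1.png')
a=cv2.imread('pics/scene1.png')[100:300,100:360]
cv2.imwrite('pics/c.png',np.hstack([im,cv2.resize(cv2.imread('pics/scene1.png')[100:350,120:300],(276,384))]))
E
```

```text
wrist [([46, 123, 35, 36, 505], [62.9, 140.8]), ([229, 175, 47, 47, 1356], [252.4, 196.5])]
[ 0.50494713 -0.14971485  0.24816914]
[ 0.3601936  -0.11258137  0.132     ]
[ 0.5022167  -0.15875171  0.132     ]
scene [([333, 136, 8, 8, 42], [336.9, 139.8]), ([294, 225, 14, 13, 126], [300.7, 231.8]), ([173, 243, 29, 11, 246], [186.9, 248.0]), ([234, 303, 17, 6, 82], [242.7, 305.0])]
side [([203, 144, 12, 7, 71], [208.5, 147.3]), ([305, 168, 8, 7, 44], [308.6, 171.0])]
```

View pics/c.png

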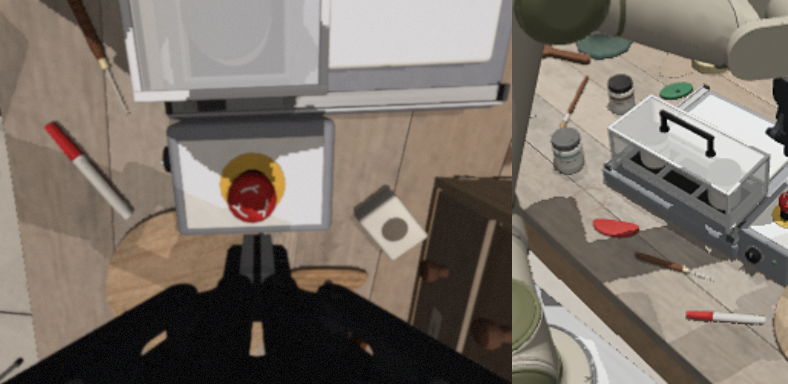

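The stop head is at wrist pixel (252,197). The rail edge runs (335,100)–(508,88), so the shaker is yawed a few degrees, and the console corners are visible.

```bash
python3 - <<'E'
from h import *
s=env.observe()
print(proj('scene',[.502,-.158,.132]),proj('side',[.502,-.158,.132]))
W=lambda u,v,z:onz('wrist',u,v,z,s)
for l,u,v,z in [('railA',335,102,.046),('railB',508,91,.046),('rail top A',340,92,.06),('rail top B',500,82,.06),('conFR',180,234,.094),('conBR',331,230,.094),('conFL',169,124,.094),('conBL',332,120,.094),('covR f',134,92,.155),('covR b',328,92,.155)]: print(l,W(u,v,z).round(4))
# triangulate from wrist & scene & side centroids of head
A=np.zeros((3,3));b=np.zeros(3)
for n,u,v in [('wrist',252.4,197),('scene',300.7,231.8),('side',308.6,171)]:
    p,d=ray(n,u,v,s);d/=np.linalg.norm(d);M=np.eye(3)-np.outer(d,d);A+=M;b+=M@p
print(np.linalg.solve(A,b))
E
```

```text
[301.21930662 230.07932549] [307.82824616 169.85475195]
railA [ 0.583  -0.0878  0.046 ]
railB [ 0.7488 -0.0783  0.046 ]
rail top A [ 0.5837 -0.0781  0.06  ]
rail top B [ 0.7293 -0.07    0.06  ]
conFR [ 0.4321 -0.2081  0.094 ]
conBR [ 0.577  -0.2037  0.094 ]
conFL [ 0.4303 -0.1037  0.094 ]
conBL [ 0.5704 -0.1002  0.094 ]
covR f [ 0.4258 -0.076   0.155 ]
covR b [ 0.5525 -0.0758  0.155 ]
[ 0.500756   -0.15906121  0.12705192]
```

Call:
jog_arm:
  hand: [0,0,0,0,0]
  travel:
    - [-0.004,-0.009,-0.04]
    - [0,0,-0.04]
    - [0,0,-0.006]
    - [0,0,-0.004]
    - [0,0,0]
  yaw: [0,0,0,0,0]

```text
time_s: 1.55
position: [0.5016, -0.159, 0.1595]
tool_rot: [[-0.0, 1.0, 0.002], [1.0, 0.0, -0.001], [-0.001, 0.002, -1.0]]
ft_force: [-0.2, 1.0, 0.5]
grip_width: 0.0001
gripper_force: 0.0
```

Call:
jog_arm:
  hand: [0,0,0,0,0]
  travel:
    - [0,0,-0.003]
    - [0,0,-0.003]
    - [0,0,-0.002]
    - [0,0,0]
    - [0,0,0]
  yaw: [0,0,0,0,0]

```text
time_s: 2.17
position: [0.501, -0.1591, 0.1503]
tool_rot: [[0.0, 1.0, -0.0], [1.0, -0.0, -0.0], [-0.0, -0.0, -1.0]]
ft_force: [1.4, -0.5, 2.3]
grip_width: -0.0002
gripper_force: 0.8
```

Call:
jog_arm:
  hand: [0,0,0,0,0]
  travel:
    - [0,0,-0.001]
    - [0,0,-0.001]
    - [0,0,0]
    - [0,0,0]
    - [0,0,0]
  yaw: [0,0,0,0,0]

```text
time_s: 2.8
position: [0.501, -0.159, 0.1484]
tool_rot: [[0.0, 1.0, 0.0], [1.0, -0.0, -0.0], [-0.0, 0.0, -1.0]]
ft_force: [1.2, -0.8, 2.7]
grip_width: -0.0
gripper_force: 1.4
```

Call:
jog_arm:
  hand: [0,0,0,0,0]
  travel:
    - [0,0,-0.001]
    - [0,0,0]
    - [0,0,0]
    - [0,0,0]
    - [0,0,0]
  yaw: [0,0,0,0,0]

```text
time_s: 3.42
position: [0.501, -0.159, 0.1475]
tool_rot: [[-0.0, 1.0, 0.0], [1.0, 0.0, -0.0], [-0.0, 0.0, -1.0]]
ft_force: [0.8, -0.8, 4.6]
grip_width: 0.0001
gripper_force: 2.5
```

Call:
jog_arm:
  hand: [0,0,0,0,0]
  travel:
    - [0,0,-0.001]
    - [0,0,0]
    - [0,0,0]
    - [0,0,0]
    - [0,0,0]
  yaw: [0,0,0,0,0]

```text
time_s: 4.05
position: [0.5011, -0.1591, 0.1474]
tool_rot: [[-0.0, 1.0, 0.001], [1.0, 0.0, -0.001], [-0.001, 0.001, -1.0]]
ft_force: [-2.3, -0.1, 12.5]
grip_width: -0.0003
gripper_force: 6.2
```

Call:
jog_arm:
  hand: [0,0,0,0,0]
  travel:
    - [0,0,-0.001]
    - [0,0,0]
    - [0,0,0]
    - [0,0,0]
    - [0,0,0]
  yaw: [0,0,0,0,0]

```text
time_s: 4.68
position: [0.5012, -0.1591, 0.1472]
tool_rot: [[-0.0, 1.0, 0.002], [1.0, 0.0, -0.001], [-0.001, 0.002, -1.0]]
ft_force: [-3.9, 0.8, 19.7]
grip_width: -0.0
gripper_force: 9.9
```

Call:
jog_arm:
  hand: [0,0,0,0,0]
  travel:
    - [0,0,0.05]
    - [0,0,0.06]
    - [0,0,0.045]
    - [-0.004,0.05,0]
    - [-0.004,0.05,0]
  yaw: [0,0,0,0,0]

```text
time_s: 5.3
position: [0.4924, -0.0579, 0.3]
tool_rot: [[0.001, 1.0, -0.001], [1.0, -0.001, 0.001], [0.001, -0.001, -1.0]]
ft_force: [0.9, 0.1, 0.1]
grip_width: 0.0002
gripper_force: 0.0
```

Call:
jog_arm:
  hand: [0.06,0.06,0.06,0.06,0.06]
  travel:
    - [-0.004,0.05,0]
    - [-0.004,0.05,0]
    - [0,0.019,0]
    - [0,0,0]
    - [0,0,0]
  yaw: [0,0,0.03,0.03,0]

```text
time_s: 5.92
position: [0.4849, 0.0594, 0.3]
tool_rot: [[-0.06, 0.998, -0.001], [0.998, 0.06, -0.0], [-0.0, -0.001, -1.0]]
ft_force: [0.2, -0.3, 0.6]
grip_width: 0.0598
gripper_force: 0.0
```

```bash
python3 - <<'E'
from h import *
im,s=snap('wrist','wrist2.png');print(s['position'],s['tool_rot'].round(3).tolist(),s['time_s'])
im2,_=snap('scene','scene2.png')
print(red('scene',s,im2))
E
```

```text
[0.48492768 0.05940483 0.29997064] [[-0.06, 0.998, -0.001], [0.998, 0.06, -0.0], [-0.0, -0.001, -1.0]] 5.925
[([325, 132, 16, 12, 151], [332.7, 137.6]), ([294, 227, 14, 14, 125], [300.7, 234.0]), ([174, 243, 28, 11, 246], [187.0, 247.9]), ([234, 303, 17, 6, 82], [242.7, 305.0])]
```

View pics/wrist2.png

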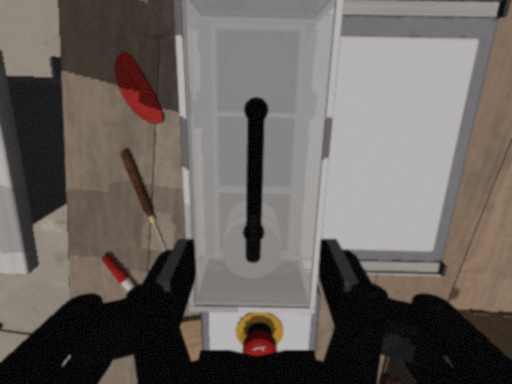

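The handle bar runs from (256,105) to (253,258) and is nearly parallel to the image columns, so the present yaw is close. The red blob in the scene view has dropped 2 px, so the stop is latched.

```bash
python3 - <<'E'
from h import *
s=env.observe();im=cv2.imread('pics/wrist2.png',0)
pts=[]
for v in range(120,225,5):
    x=np.where(im[v,235:280]<40)[0]+235
    pts.append(((x.min()+x.max())/2,v))
P=np.array([onz('wrist',u,v,.197,s)[:2] for u,v in pts])
f=np.polyfit(P[:,1],P[:,0],1);print('slope',f[0],'x at y .06',np.polyval(f,.06))
for u,v in [(256,100),(253,262),(256,105),(253,235)]:print(onz('wrist',u,v,.2,s))
for u,v,z in [(345,14,.06),(500,5,.06),(440,268,.06),(330,262,.046),(345,262,.046)]:print(onz('wrist',u,v,z,s))
print(np.arctan2(s['tool_rot'][1,1],s['tool_rot'][0,1]))
E
```

```text
slope -0.035569815013986206 x at y .06 0.48362737444032583
[0.48130813 0.12677168 0.2       ]
[0.485973   0.00183051 0.2       ]
[0.48149363 0.12349028 0.2       ]
[0.4846964 0.0255823 0.2      ]
[0.56645765 0.2090165  0.06      ]
[0.71899811 0.22431567 0.06      ]
[ 0.73040361 -0.07612904  0.06      ]
[ 0.5920474  -0.08434463  0.046     ]
[ 0.61206613 -0.08312731  0.046     ]
0.05830263354989244
```

Call:
jog_arm:
  hand: [0.06,0.06,0.06,0.06,0.06]
  travel:
    - [-0.001,0.003,-0.04]
    - [0,0,-0.04]
    - [0,0,-0.02]
    - [0,0,-0.007]
    - [0,0,0]
  yaw: [-0.02,0,0,0,0]

```text
time_s: 6.65
position: [0.4842, 0.0626, 0.1936]
tool_rot: [[-0.039, 0.999, 0.0], [0.999, 0.039, -0.0], [-0.0, 0.0, -1.0]]
ft_force: [-0.1, -0.1, -0.1]
grip_width: 0.06
gripper_force: 0.0
```

Call:
jog_arm:
  hand: [0,0,0,0,0]
  travel:
    - [0,0,0]
    - [0,0,0]
    - [0,0,0]
    - [0,0,0]
    - [0,0,0]
  yaw: [0,0,0,0,0]
  grip_force: 60

```text
time_s: 7.28
position: [0.4841, 0.063, 0.1939]
tool_rot: [[-0.04, 0.999, 0.001], [0.999, 0.04, -0.0], [-0.0, 0.001, -1.0]]
ft_force: [-2.0, -1.1, 5.8]
grip_width: 0.0099
gripper_force: 58.5
```

Call:
jog_arm:
  hand: [0,0,0,0,0]
  travel:
    - [0,0,0.005]
    - [0,0,0.005]
    - [0,0,0.005]
    - [0,0,0]
    - [0,0,0]
  yaw: [0,0,0,0,0]

```text
time_s: 7.9
position: [0.4839, 0.063, 0.2082]
tool_rot: [[-0.04, 0.999, -0.0], [0.999, 0.04, -0.0], [-0.0, -0.0, -1.0]]
ft_force: [-1.0, -1.2, -5.5]
grip_width: 0.0101
gripper_force: 58.5
```

Call:
jog_arm:
  hand: [0,0,0,0,0]
  travel:
    - [0.02,0.001,0]
    - [0.02,0.001,0]
    - [0.02,0.001,0]
    - [0.02,0.001,0]
    - [0,0,0]
  yaw: [0,0,0,0,0]
  grip_force: 90

```text
time_s: 8.52
position: [0.5651, 0.0661, 0.2077]
tool_rot: [[-0.039, 0.999, 0.0], [0.999, 0.039, -0.002], [-0.002, 0.0, -1.0]]
ft_force: [1.7, -5.8, -5.9]
grip_width: 0.009
gripper_force: 88.0
```

Call:
jog_arm:
  hand: [0,0,0,0,0]
  travel:
    - [0.025,0.001,0]
    - [0.025,0.001,0]
    - [0.025,0.001,0]
    - [0.008,0,0]
    - [0,0,0]
  yaw: [0,0,0,0,0]

```text
time_s: 9.15
position: [0.6473, 0.0691, 0.2076]
tool_rot: [[-0.039, 0.999, -0.0], [0.999, 0.039, -0.001], [-0.001, -0.0, -1.0]]
ft_force: [1.6, -5.3, -5.9]
grip_width: 0.0089
gripper_force: 88.5
```

Call:
jog_arm:
  hand: [0,0,0,0,0]
  travel:
    - [0.004,0,0]
    - [0.004,0,0]
    - [0.002,0,0]
    - [0,0,0]
    - [0,0,0]
  yaw: [0,0,0,0,0]

```text
time_s: 9.78
position: [0.6526, 0.0693, 0.2064]
tool_rot: [[-0.04, 0.999, -0.013], [0.999, 0.04, -0.002], [-0.001, -0.014, -1.0]]
ft_force: [-18.3, -7.1, -5.7]
grip_width: 0.0088
gripper_force: 88.8
```

Call:
jog_arm:
  hand: [0,0,0,0,0]
  travel:
    - [-0.001,0,-0.005]
    - [0,0,-0.005]
    - [0,0,-0.005]
    - [0,0,0]
    - [0,0,0]
  yaw: [0,0,0,0,0]

```text
time_s: 10.4
position: [0.6526, 0.0693, 0.194]
tool_rot: [[-0.04, 0.999, -0.008], [0.999, 0.04, -0.002], [-0.001, -0.008, -1.0]]
ft_force: [-18.3, -7.7, 6.1]
grip_width: 0.0093
gripper_force: 68.3
```

Call:
jog_arm:
  hand: [0.05,0.05,0.05,0.05,0.05]
  travel:
    - [0,0,0]
    - [0,0,0]
    - [-0.003,0,0]
    - [0,0,0.04]
    - [0,0,0.05]
  yaw: [0,0,0,0,0]
  grip_force: 40

```text
time_s: 11.02
position: [0.6526, 0.0702, 0.2837]
tool_rot: [[-0.04, 0.999, -0.002], [0.999, 0.04, 0.0], [0.001, -0.002, -1.0]]
ft_force: [0.3, 0.1, 0.4]
grip_width: 0.0498
gripper_force: 0.0
```

Call:
jog_arm:
  hand: [0.08,0.08,0.08,0.08,0.08]
  travel:
    - [-0.04,0,0.02]
    - [-0.05,0,0.02]
    - [-0.05,0,0.02]
    - [-0.05,0,0]
    - [0,0,0]
  yaw: [0,0,0,0,0]

```text
time_s: 11.65
position: [0.4603, 0.0705, 0.3445]
tool_rot: [[-0.04, 0.999, 0.002], [0.999, 0.04, 0.0], [-0.0, 0.002, -1.0]]
ft_force: [0.5, 0.1, -0.0]
grip_width: 0.0798
gripper_force: 0.0
```

```bash
python3 - <<'E'
from h import *
im,s=snap('wrist','wrist3.png');print(s['position'],s['time_s'])
im2,_=snap('scene','scene3.png');im3,_=snap('side','side3.png')
a=cv2.imread('pics/wrist3.png');
b=cv2.resize(cv2.imread('pics/scene3.png')[110:360,110:400],(288,248))
c=cv2.resize(cv2.imread('pics/side3.png')[140:300,130:350],(288,209))
r=np.zeros((600,800,3),np.uint8);r[:384,:512]=a;r[:248,512:]=b;r[250:459,512:]=c;cv2.imwrite('pics/d.png',r[:460])
E
```

```text
[0.46028767 0.07050113 0.34449115] 11.65
```

View pics/d.png

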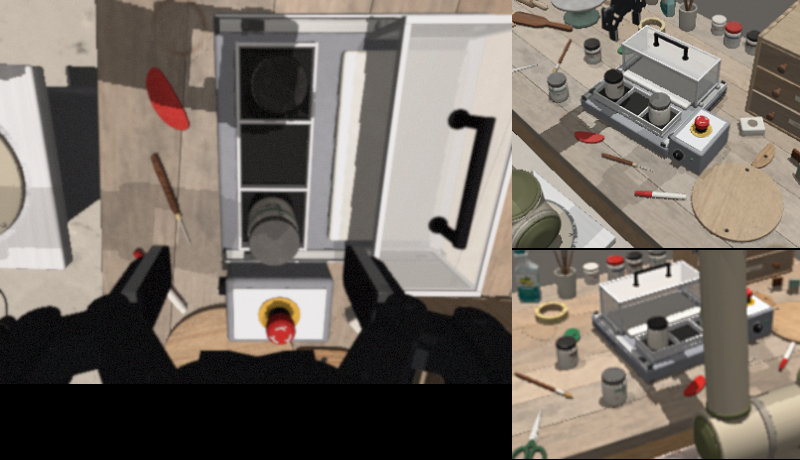

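The cover is fully open. The tray's top-left corner is at wrist (238,46) and top-right at (315,44), with dividers at rows 122 and 188. The mixed jar lids are at about (279,82) (black, bay 1) and (271,240) (grey, bay 3).

```bash
python3 - <<'E'
from h import *
s=env.observe();im=cv2.imread('pics/wrist3.png')
W=lambda u,v,z:onz('wrist',u,v,z,s).round(4)
for l,u,v,z in [('TL',237,45,.076),('TR',316,43,.076),('d1L',238,122,.076),('d1R',314,121,.076),('d2L',239,189,.076),('d2R',313,187,.076),('BL',241,252,.076),('BR',312,250,.076),('j3',271,240,.138),('j1',279,82,.134)]: print(l,W(u,v,z))
g=cv2.cvtColor(im,cv2.COLOR_BGR2GRAY)
c3=cv2.resize(im[185:275,235:320],None,fx=4,fy=4,interpolation=2)
c1=cv2.resize(cv2.convertScaleAbs(im[40:130,235:320],alpha=3.5),None,fx=4,fy=4,interpolation=2)
cv2.imwrite('pics/e.png',np.hstack([c1,c3]))
E
```

```text
TL [0.4375 0.1884 0.076 ]
TR [0.5258 0.1938 0.076 ]
d1L [0.4403 0.1035 0.076 ]
d1R [0.5318 0.1082 0.076 ]
d2L [0.4434 0.0184 0.076 ]
d2R [0.5384 0.0249 0.076 ]
BL [ 0.4481 -0.0727  0.076 ]
BR [ 0.5454 -0.0657  0.076 ]
j3 [ 0.4842 -0.0211  0.138 ]
j1 [0.4832 0.1507 0.134 ]
```

View pics/e.png

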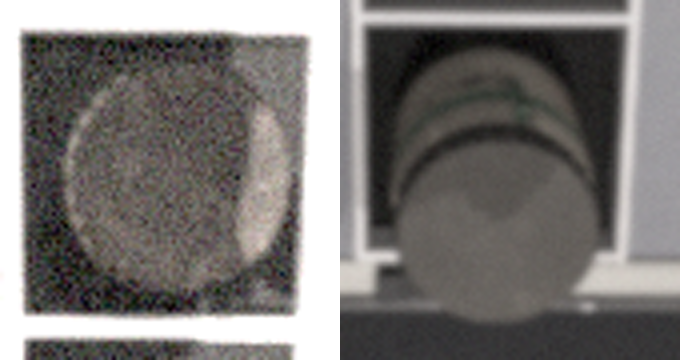

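```bash
python3 - <<'E'
from h import *
s=env.observe()
W=lambda u,v,z:onz('wrist',u,v,z,s).round(4)
print('j1',W(279.5,85,.134),'j3',W(274.6,242.8,.138))
im=cv2.imread('pics/scene3.png');h=cv2.cvtColor(im,cv2.COLOR_BGR2HSV)
print(h[315,335],h[300,270],h[330,240])
g=cv2.GaussianBlur(h[...,1],(5,5),0)
m=((g>85)&(h[...,2]>110)).astype(np.uint8); m=cv2.morphologyEx(m,cv2.MORPH_OPEN,np.ones((7,7)))
N,L,st,ce=cv2.connectedComponentsWithStats(m);i=L[315,335];print(i,st[i],ce[i])
c=max(cv2.findContours((L==i).astype(np.uint8),0,1)[0],key=cv2.contourArea)[:,0]
c=cv2.convexHull(c)[:,0]
P=np.array([onz('scene',u,v,.0125)[:2] for u,v in c]);print(cv2.minEnclosingCircle((P*1000).astype(np.float32)),np.ptp(P,0))
E
```

```text
j1 [0.4839 0.1479 0.134 ] j3 [ 0.4885 -0.0245  0.138 ]
[ 18  65 189] [ 16  33 184] [ 16  38 176]
0 [     0      0    512    384 195981] [255.58307183 191.5403483 ]
((1489.3369140625, 857.534912109375), 1909.3212890625) [3.45777771 3.49189652]
```

Call:
jog_arm:
  hand: [0.085,0.085,0.085,0.085,0.085]
  travel:
    - [0.014,-0.05,-0.04]
    - [0.014,-0.045,-0.04]
    - [0,0,-0.05]
    - [0,0,-0.03]
    - [0,0,0]
  yaw: [0,0,0,0,0]

```text
time_s: 12.42
position: [0.4903, -0.0228, 0.1832]
tool_rot: [[-0.04, 0.999, -0.005], [0.999, 0.04, 0.001], [0.002, -0.005, -1.0]]
ft_force: [0.4, -0.0, 0.2]
grip_width: 0.085
gripper_force: 0.0
```

Call:
jog_arm:
  hand: [0.085,0.085,0.085,0.05,0.05]
  travel:
    - [0,0,-0.04]
    - [0,0,-0.03]
    - [0,0,-0.01]
    - [0,0,0]
    - [0,0,0]
  yaw: [0,0,0,0,0]
  grip_force: 40

```text
time_s: 13.05
position: [0.4912, -0.0229, 0.1067]
tool_rot: [[-0.04, 0.999, 0.003], [0.999, 0.04, -0.001], [-0.001, 0.003, -1.0]]
ft_force: [-0.3, 0.0, 1.6]
grip_width: 0.0582
gripper_force: 42.4
```

```bash
python3 - <<'E'
from h import *
im=cv2.imread('pics/scene3.png');h=cv2.cvtColor(im,cv2.COLOR_BGR2HSV)
g=cv2.GaussianBlur(h[...,1],(5,5),0)
m=((g>52)&(h[...,2]>110)).astype(np.uint8); m=cv2.morphologyEx(m,cv2.MORPH_OPEN,np.ones((7,7)))
N,L,st,ce=cv2.connectedComponentsWithStats(m);i=L[315,335];print(i,st[i],ce[i])
c=max(cv2.findContours((L==i).astype(np.uint8),0,1)[0],key=cv2.contourArea)[:,0]
c=cv2.convexHull(c)[:,0]
P=np.array([onz('scene',u,v,.0125)[:2] for u,v in c]);print(cv2.minEnclosingCircle((P*1000).astype(np.float32)),np.ptp(P,0))
E
```

```text
8 [ 291  255   92   98 5983] [338.06301187 310.5330102 ]
((476.4112243652344, -329.51226806640625), 171.9527130126953) [0.34306708 0.23998394]
```

Call:
jog_arm:
  hand: [0.05,0.05,0.05,0.05,0.05]
  travel:
    - [0,0,0.01]
    - [0,0,0.03]
    - [0,0,0.05]
    - [0,-0.02,0.03]
    - [0,-0.03,0]
  yaw: [0,0,0,0,0]

```text
time_s: 13.68
position: [0.4911, -0.073, 0.2288]
tool_rot: [[-0.042, 0.999, 0.006], [0.999, 0.042, -0.002], [-0.003, 0.006, -1.0]]
ft_force: [0.1, -1.1, -2.9]
grip_width: 0.0576
gripper_force: 43.8
```

Call:
jog_arm:
  hand: [0.05,0.05,0.05,0.05,0.05]
  travel:
    - [-0.005,-0.05,0]
    - [-0.006,-0.05,0]
    - [-0.006,-0.05,0]
    - [-0.006,-0.05,0]
    - [-0.006,-0.04,0]
  yaw: [0,0,0,0,0]

```text
time_s: 14.3
position: [0.4608, -0.3145, 0.2263]
tool_rot: [[-0.039, 0.999, 0.001], [0.999, 0.039, -0.001], [-0.001, 0.001, -1.0]]
ft_force: [0.1, 0.1, -1.9]
grip_width: 0.0579
gripper_force: 43.8
```

```bash
python3 - <<'E'
from h import *
print(env.observe()['grip_width'])
for n in('wrist','scene'): im,s=snap(n,n+'4.png')
print(proj('scene',[.4235,-.339,.0125]))
r=np.zeros((384,800,3),np.uint8);r[:,:512]=cv2.imread('pics/wrist4.png');r[:288,512:]=cv2.resize(cv2.imread('pics/scene4.png')[140:380,250:490],(288,288));cv2.imwrite('pics/f.png',r)
E
```

```text
0.057902042339248935
[337.41012237 311.30769481]
```

View pics/f.png

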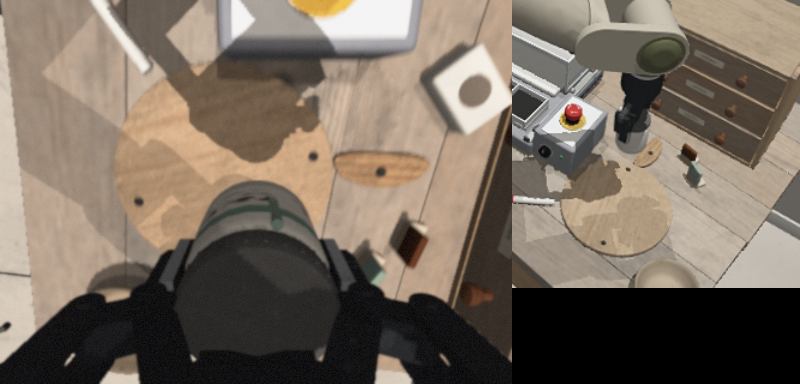

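The jar is held upright. In the wrist view the bat spans columns 115–333 near row 165, with its top edge at row ~62. In the scene view it is unmoved.

```bash
python3 - <<'E'
from h import *
s=env.observe();im=cv2.imread('pics/wrist4.png')
P=np.array([onz('wrist',u,v,.0125,s)[:2] for u,v in [(115,170),(127,218),(132,112),(160,78),(333,160),(325,120),(331,195)]])
A=np.c_[2*P,np.ones(len(P))];x=np.linalg.lstsq(A,(P**2).sum(1),rcond=None)[0];print(P.round(3).tolist(),x[:2],np.sqrt(x[2]+x[:2]@x[:2]))
E
```

```text
[[0.307, -0.333], [0.315, -0.39], [0.331, -0.271], [0.362, -0.236], [0.543, -0.314], [0.53, -0.272], [0.546, -0.354]] [ 0.42716559 -0.33907507] 0.12054544185968036
```

Call:
jog_arm:
  hand: [0.05,0.05,0.05,0.05,0.05]
  travel:
    - [0.001,-0.03,-0.01]
    - [0,-0.03,-0.04]
    - [0,0,-0.05]
    - [0,0,-0.04]
    - [0,0,-0.01]
  yaw: [0,0,0,0,0]

```text
time_s: 15.02
position: [0.462, -0.3714, 0.0739]
tool_rot: [[-0.04, 0.999, -0.002], [0.999, 0.04, 0.003], [0.003, -0.002, -1.0]]
ft_force: [-0.4, 0.2, -1.5]
grip_width: 0.0578
gripper_force: 43.8
```

Call:
jog_arm:
  hand: [0.05,0.05,0.05,0.05,0.05]
  travel:
    - [0,0,-0.006]
    - [0,0,-0.003]
    - [0,0,0]
    - [0,0,0]
    - [0,0,0]
  yaw: [0,0,0,0,0]

```text
time_s: 15.65
position: [0.4624, -0.3728, 0.0666]
tool_rot: [[-0.04, 0.999, 0.0], [0.999, 0.04, -0.0], [-0.0, 0.0, -1.0]]
ft_force: [-0.3, 0.0, -2.8]
grip_width: 0.0579
gripper_force: 43.8
```

Call:
jog_arm:
  hand: [0.05,0.05,0.05,0.05,0.05]
  travel:
    - [0,0,-0.002]
    - [0,0,-0.002]
    - [0,0,-0.001]
    - [0,0,0]
    - [0,0,0]
  yaw: [0,0,0,0,0]

```text
time_s: 16.27
position: [0.4623, -0.3727, 0.0613]
tool_rot: [[-0.04, 0.999, 0.0], [0.999, 0.04, -0.0], [-0.0, 0.0, -1.0]]
ft_force: [-0.7, 0.4, 0.4]
grip_width: 0.0579
gripper_force: 43.9
```

Call:
jog_arm:
  hand: [0.065,0.08,0.085,0.085,0.085]
  travel:
    - [0,0,0]
    - [0,0,0]
    - [0,0,0.02]
    - [0,0,0.06]
    - [0,0,0.06]
  yaw: [0,0,0,0,0]

```text
time_s: 16.9
position: [0.4622, -0.3725, 0.2027]
tool_rot: [[-0.04, 0.999, -0.0], [0.999, 0.04, 0.001], [0.001, -0.0, -1.0]]
ft_force: [-0.2, 0.3, 0.5]
grip_width: 0.0851
gripper_force: 0.0
```

Call:
jog_arm:
  hand: [0.085,0.085,0.085,0.085,0.085]
  travel:
    - [0,0.05,0.04]
    - [0.006,0.06,0]
    - [0.004,0.06,0]
    - [0.004,0.06,0]
    - [0.004,0.06,0]
  yaw: [0,0,0,0,0]

```text
time_s: 17.52
position: [0.4802, -0.082, 0.2404]
tool_rot: [[-0.04, 0.999, 0.001], [0.999, 0.04, -0.0], [-0.0, 0.001, -1.0]]
ft_force: [-0.1, -0.5, 0.2]
grip_width: 0.085
gripper_force: 0.0
```

Call:
jog_arm:
  hand: [0.085,0.085,0.085,0.085,0.085]
  travel:
    - [0.004,0.06,0]
    - [0,0.06,0]
    - [0,0.06,0]
    - [0,0.051,0]
    - [0,0,0]
  yaw: [0,0,0,0,0]

```text
time_s: 18.15
position: [0.4838, 0.1499, 0.2402]
tool_rot: [[-0.045, 0.999, 0.0], [0.999, 0.045, 0.0], [0.0, 0.0, -1.0]]
ft_force: [0.2, -0.4, -0.4]
grip_width: 0.0852
gripper_force: 0.0
```

```bash
python3 - <<'E'
from h import *
for n in('wrist','scene','side'): im,s=snap(n,n+'5.png')
s=env.observe();print(s['position'])
r=np.zeros((384,800,3),np.uint8);r[:,:512]=cv2.convertScaleAbs(cv2.imread('pics/wrist5.png'),alpha=1.6);r[:288,512:]=cv2.resize(cv2.imread('pics/scene5.png')[140:380,200:440],(288,288));cv2.imwrite('pics/g.png',r)
E
```

```text
[0.48440664 0.14650837 0.24019551]
```

View pics/g.png

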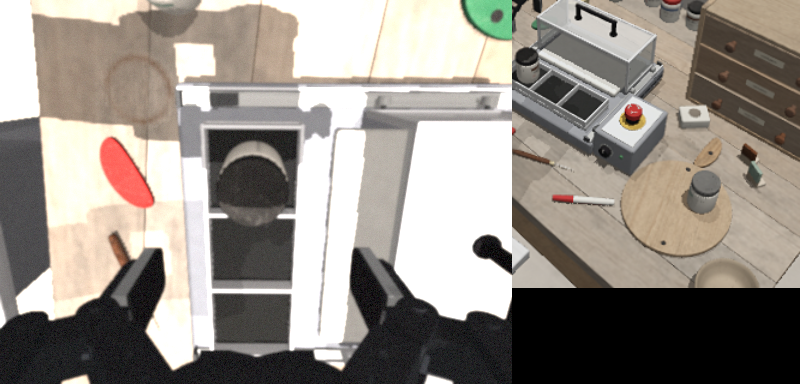

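Jar 3 stands on the bat. The bay 1 jar's lid is at wrist pixel (252,187). Its radius is about 35 px.

```bash
python3 - <<'E'
from h import *
s=env.observe()
W=lambda u,v,z:onz('wrist',u,v,z,s).round(4)
for l,u,v,z in [('j1',252,188,.134),('TL',204,127,.076),('TR',300,126,.076),('d1L',208,215,.076),('d1R',298,214,.076),('d2L',212,292,.076),('d2R',294,290,.076),('jl',216,188,.134),('jr',288,188,.134)]: print(l,W(u,v,z))
E
```

```text
j1 [0.4814 0.1493 0.134 ]
TL [0.4363 0.1861 0.076 ]
TR [0.522  0.1903 0.076 ]
d1L [0.4392 0.1011 0.076 ]
d1R [0.5269 0.1056 0.076 ]
d2L [0.4428 0.0131 0.076 ]
d2R [0.5294 0.0189 0.076 ]
jl [0.4541 0.1482 0.134 ]
jr [0.5087 0.1504 0.134 ]
```

Call:
jog_arm:
  hand: [0.085,0.085,0.085,0.085,0.085]
  travel:
    - [0,0,-0.05]
    - [0,0,-0.05]
    - [0,0,-0.03]
    - [0,0,-0.004]
    - [0,0,0]
  yaw: [0,0,0,0,0]

```text
time_s: 18.92
position: [0.485, 0.1465, 0.1071]
tool_rot: [[-0.039, 0.999, 0.001], [0.999, 0.039, 0.0], [-0.0, 0.001, -1.0]]
ft_force: [0.8, -0.2, 0.2]
grip_width: 0.085
gripper_force: 0.0
```

Call:
jog_arm:
  hand: [0.045,0.045,0.045,0.045,0.045]
  travel:
    - [0,0,0]
    - [0,0,0]
    - [0,0,0]
    - [0,0,0]
    - [0,0,0]
  yaw: [0,0,0,0,0]

```text
time_s: 19.55
position: [0.4847, 0.1471, 0.1076]
tool_rot: [[-0.04, 0.999, 0.002], [0.999, 0.04, -0.0], [-0.0, 0.002, -1.0]]
ft_force: [-1.1, -1.2, 6.3]
grip_width: 0.0552
gripper_force: 41.7
```

Call:
jog_arm:
  hand: [0.045,0.045,0.045,0.045,0.045]
  travel:
    - [0,0,0.01]
    - [0,0,0.04]
    - [0,0,0.05]
    - [0,-0.02,0.03]
    - [0,-0.05,0]
  yaw: [0,0,0,0,0]

```text
time_s: 20.18
position: [0.4849, 0.0775, 0.2392]
tool_rot: [[-0.043, 0.999, 0.006], [0.999, 0.043, -0.0], [-0.0, 0.006, -1.0]]
ft_force: [1.2, -1.1, -3.9]
grip_width: 0.0552
gripper_force: 44.1
```

Call:
jog_arm:
  hand: [0.045,0.045,0.045,0.045,0.045]
  travel:
    - [-0.01,-0.05,0]
    - [-0.01,-0.055,0]
    - [-0.014,-0.055,0]
    - [-0.014,-0.055,0]
    - [-0.015,-0.055,0]
  yaw: [0,0,0,0,0]

```text
time_s: 20.8
position: [0.4205, -0.1944, 0.2369]
tool_rot: [[-0.04, 0.999, 0.001], [0.999, 0.04, -0.0], [-0.0, 0.001, -1.0]]
ft_force: [1.9, 0.2, -3.1]
grip_width: 0.0554
gripper_force: 44.1
```

Call:
jog_arm:
  hand: [0.045,0.045,0.045,0.045,0.045]
  travel:
    - [-0.015,-0.055,0]
    - [-0.015,-0.05,0]
    - [0,0,-0.05]
    - [0,0,-0.04]
    - [0,0,0]
  yaw: [0,0,0,0,0]

```text
time_s: 21.42
position: [0.3905, -0.297, 0.1448]
tool_rot: [[-0.04, 0.999, -0.003], [0.999, 0.04, 0.004], [0.004, -0.003, -1.0]]
ft_force: [-0.1, -0.0, -2.4]
grip_width: 0.055
gripper_force: 44.5
```

```bash
python3 - <<'E'
from h import *
s=env.observe();print(s['position'],s['grip_width'])
im,_=snap('scene','scene6.png');im=im[:,:,::-1];h=cv2.cvtColor(np.ascontiguousarray(im),cv2.COLOR_BGR2HSV)
# bat left and bottom edge points vs first
for f in('scene3.png','scene4.png','scene6.png'):
    h=cv2.cvtColor(cv2.GaussianBlur(cv2.imread('pics/'+f),(5,5),0),cv2.COLOR_BGR2HSV);m=(h[...,1]>52)&(h[...,2]>110)
    r=[]
    for v in(320,330,340):
        x=np.where(m[v,270:400])[0]+270; r.append((x.min(),x.max()))
    print(r)
E
```

```text
[ 0.39047463 -0.29695712  0.1448025 ] 0.05503928224350331
[(np.int64(292), np.int64(382)), (np.int64(296), np.int64(380)), (np.int64(305), np.int64(374))]
[(np.int64(292), np.int64(382)), (np.int64(296), np.int64(380)), (np.int64(305), np.int64(374))]
[(np.int64(294), np.int64(382)), (np.int64(296), np.int64(380)), (np.int64(305), np.int64(374))]
```

Call:
jog_arm:
  hand: [0.045,0.045,0.045,0.045,0.045]
  travel:
    - [0,0,-0.045]
    - [0,0,-0.025]
    - [0,0,-0.008]
    - [0,0,-0.001]
    - [0,0,0]
  yaw: [0,0,0,0,0]

```text
time_s: 22.1
position: [0.3919, -0.2984, 0.0686]
tool_rot: [[-0.04, 0.999, 0.002], [0.999, 0.04, -0.002], [-0.002, 0.002, -1.0]]
ft_force: [0.1, 0.2, -3.0]
grip_width: 0.0554
gripper_force: 44.5
```

Call:
jog_arm:
  hand: [0.045,0.045,0.045,0.045,0.045]
  travel:
    - [0,0,-0.001]
    - [0,0,0]
    - [0,0,-0.001]
    - [0,0,0]
    - [0,0,0]
  yaw: [0,0,0,0,0]

```text
time_s: 22.72
position: [0.3913, -0.2978, 0.0652]
tool_rot: [[-0.04, 0.999, -0.0], [0.999, 0.04, 0.0], [0.0, -0.0, -1.0]]
ft_force: [-0.0, -0.4, -2.9]
grip_width: 0.055
gripper_force: 44.5
```

Call:
jog_arm:
  hand: [0.045,0.045,0.045,0.045,0.045]
  travel:
    - [0,0,-0.0015]
    - [0,0,0]
    - [0,0,-0.0015]
    - [0,0,0]
    - [0,0,0]
  yaw: [0,0,0,0,0]

```text
time_s: 23.35
position: [0.3913, -0.2978, 0.0622]
tool_rot: [[-0.04, 0.999, -0.0], [0.999, 0.04, 0.0], [0.0, -0.0, -1.0]]
ft_force: [-0.2, 0.2, -2.8]
grip_width: 0.0553
gripper_force: 44.6
```

Call:
jog_arm:
  hand: [0.045,0.045,0.045,0.045,0.045]
  travel:
    - [0,0,-0.001]
    - [0,0,0]
    - [0,0,-0.001]
    - [0,0,0]
    - [0,0,0]
  yaw: [0,0,0,0,0]

```text
time_s: 23.98
position: [0.3914, -0.2979, 0.062]
tool_rot: [[-0.04, 0.999, 0.001], [0.999, 0.04, -0.001], [-0.001, 0.001, -1.0]]
ft_force: [-5.4, 4.9, 19.3]
grip_width: 0.055
gripper_force: 47.1
```

Call:
jog_arm:
  hand: [0.045,0.065,0.08,0.085,0.085]
  travel:
    - [0,0,0.0018]
    - [0,0,0]
    - [0,0,0]
    - [0,0,0.03]
    - [0,0,0.06]
  yaw: [0,0,0,0,0]

```text
time_s: 24.6
position: [0.3907, -0.2973, 0.1515]
tool_rot: [[-0.04, 0.999, -0.003], [0.999, 0.04, 0.004], [0.004, -0.003, -1.0]]
ft_force: [0.7, -0.9, 0.0]
grip_width: 0.085
gripper_force: 0.0
```

Call:
jog_arm:
  hand: [0.085,0.085,0.085,0.085,0.085]
  travel:
    - [0,0,0.06]
    - [0,0.05,0.05]
    - [0,0.06,0.04]
    - [0.01,0.06,0.02]
    - [0.01,0.06,0.02]
  yaw: [0,0,0,0,0]

```text
time_s: 25.22
position: [0.4107, -0.0829, 0.3307]
tool_rot: [[-0.039, 0.999, 0.001], [0.999, 0.039, -0.0], [-0.0, 0.001, -1.0]]
ft_force: [0.7, -0.2, -0.2]
grip_width: 0.0848
gripper_force: 0.0
```

Call:
jog_arm:
  hand: [0.085,0.085,0.085,0.085,0.085]
  travel:
    - [0.01,0.06,0]
    - [0.01,0.06,0]
    - [0.01,0.06,0]
    - [0,0.06,0]
    - [0,0.05,0]
  yaw: [0,0,0,0,0]

```text
time_s: 25.85
position: [0.4405, 0.2077, 0.3297]
tool_rot: [[-0.041, 0.999, -0.0], [0.999, 0.041, 0.0], [0.0, -0.0, -1.0]]
ft_force: [1.0, -1.3, 0.3]
grip_width: 0.0848
gripper_force: 0.0
```

Call:
jog_arm:
  hand: [0.085,0.085,0.085,0.085,0.085]
  travel:
    - [0.01,0.04,0]
    - [0,0,0]
    - [0,0,0]
    - [0,0,0]
    - [0,0,0]
  yaw: [0,0,0,0,0]

```text
time_s: 26.48
position: [0.4509, 0.2447, 0.3302]
tool_rot: [[-0.039, 0.999, 0.0], [0.999, 0.039, 0.0], [0.0, 0.0, -1.0]]
ft_force: [-1.1, 0.2, -0.3]
grip_width: 0.0846
gripper_force: 0.0
```

```bash
python3 - <<'E'
from h import *
for n in('wrist','scene','side'): im,s=snap(n,n+'7.png')
s=env.observe();print(s['position'])
r=np.zeros((600,800,3),np.uint8);r[:384,:512]=cv2.convertScaleAbs(cv2.imread('pics/wrist7.png'),alpha=1.3);r[:288,512:]=cv2.resize(cv2.imread('pics/scene7.png')[140:380,200:440],(288,288));r[290:,512:]=cv2.resize(cv2.imread('pics/side7.png')[140:330,80:350],(288,310));cv2.imwrite('pics/i.png',r)
E
```

```text
[0.45089028 0.24505299 0.33007815]
```

View pics/i.png

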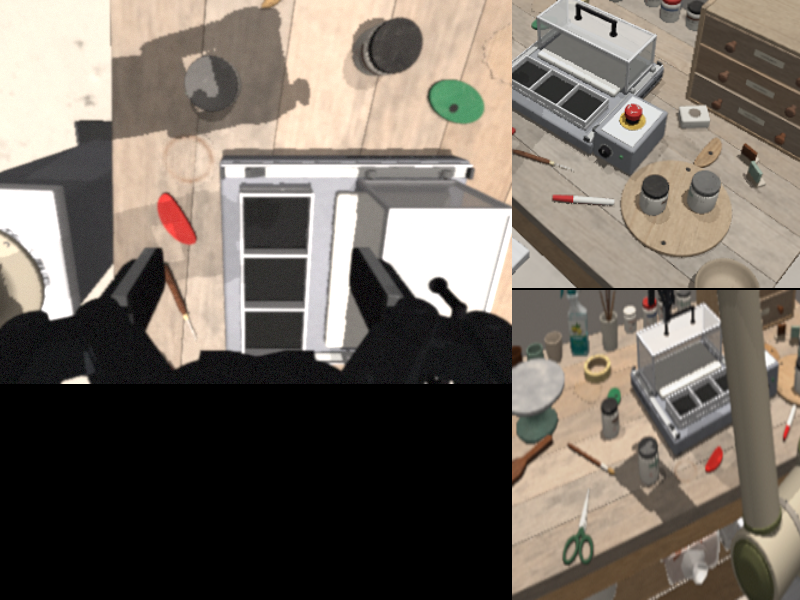

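Both mixed jars stand on the bat. The waiting lids are at wrist (211,84) grey and (395,46) black. I'll triangulate them for height and position.

```bash
python3 - <<'E'
from h import *
s=env.observe()
for name,obs in {'grey':[('wrist',211,84),('scene',155.5,187),('side',207.4,236)],'black':[('wrist',395.5,45),('scene',190.7,153),('side',171.5,211)]}.items():
    A=np.zeros((3,3));b=np.zeros(3)
    for n,u,v in obs:
        p,d=ray(n,u,v,s);d/=np.linalg.norm(d);M=np.eye(3)-np.outer(d,d);A+=M;b+=M@p
    x=np.linalg.solve(A,b);print(name,x.round(4),[proj(n,x,s).round(1).tolist() for n,_,_ in obs])
    n,u,v=obs[0]
    for z in(.064,.076,.08):print(z,onz(n,u,v,z,s).round(4))
for z in (.064,.076,.08):
    print(z,np.linalg.norm(onz('wrist',184,84,z,s)-onz('wrist',238.5,84,z,s)),np.linalg.norm(onz('wrist',369,45,z,s)-onz('wrist',423,45,z,s)))
im=cv2.convertScaleAbs(cv2.imread('pics/wrist7.png'),alpha=1.8)
cv2.imwrite('pics/j.png',cv2.resize(np.hstack([im[40:130,170:255],im[5:95,350:435]]),None,fx=4,fy=4,interpolation=2))
E
```

```text
grey [0.3981 0.3209 0.0766] [[211.8, 84.1], [154.8, 188.9], [206.5, 234.4]]
0.064 [0.3955 0.3209 0.064 ]
0.076 [0.3971 0.3209 0.076 ]
0.08 [0.3976 0.321  0.08  ]
black [0.5991 0.3671 0.0694] [[394.9, 46.9], [190.3, 153.9], [170.6, 210.2]]
0.064 [0.6015 0.3697 0.064 ]
0.076 [0.5968 0.3682 0.076 ]
0.08 [0.5953 0.3678 0.08  ]
0.064 0.06317271649501663 0.05982528246196424
0.076 0.06123907847788743 0.0579941052232417
0.08 0.06059453247217763 0.05738371281033415
```

View pics/j.png

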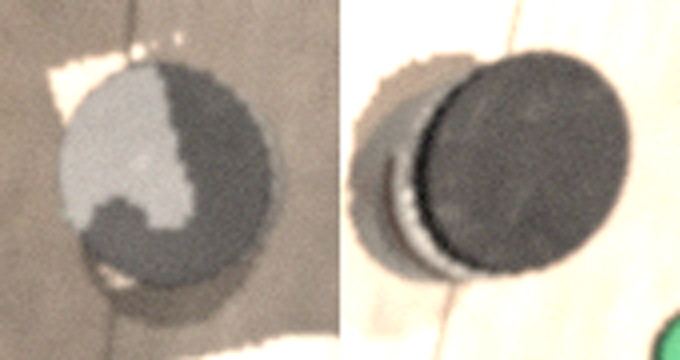

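Call:
jog_arm:
  hand: [0.085,0.085,0.085,0.085,0.085]
  travel:
    - [-0.027,0.038,-0.05]
    - [-0.027,0.038,-0.05]
    - [0,0,-0.05]
    - [0,0,-0.03]
    - [0,0,0]
  yaw: [0,0,0,0,0]

```text
time_s: 27.25
position: [0.4008, 0.3146, 0.1571]
tool_rot: [[-0.04, 0.999, -0.004], [0.999, 0.04, -0.002], [-0.002, -0.004, -1.0]]
ft_force: [1.0, 0.7, 0.7]
grip_width: 0.0851
gripper_force: 0.0
```

```bash
python3 - <<'E'
from h import *
im,s=snap('wrist','wrist8.png');print(s['position'])
k=1.5625
for u,v in[(264,235),(242,287)]:print('brush',onz('scene',u/k,v/k,.005))
m=cv2.cvtColor(im,cv2.COLOR_RGB2GRAY)
print(proj('wrist',[.397,.321,.078],s))
cv2.imwrite('pics/k.png',cv2.convertScaleAbs(im[:,:,::-1],alpha=1.5))
E
```

```text
[0.40078247 0.31455887 0.15711877]
brush [0.618242   0.50754775 0.005     ]
brush [0.46174834 0.40832694 0.005     ]
[250.86776146 195.07240389]
```

View pics/k.png

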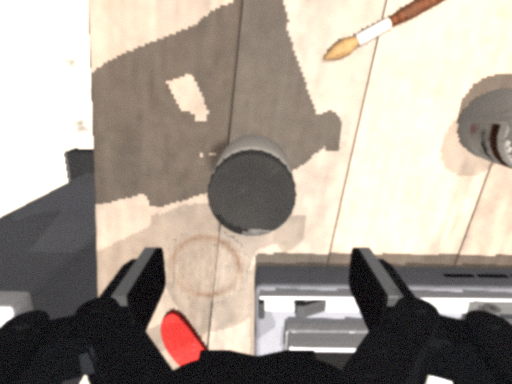

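The lid is at (252,193), within 2 px of the prediction. The brush is well clear, so I'll grasp.

Call:
jog_arm:
  hand: [0.085,0.085,0.085,0.085,0.085]
  travel:
    - [0,0,-0.04]
    - [0,0,-0.04]
    - [0,0,-0.018]
    - [0,0,-0.003]
    - [0,0,0]
  yaw: [0,0,0,0,0]

```text
time_s: 27.92
position: [0.4024, 0.3153, 0.0589]
tool_rot: [[-0.04, 0.999, 0.002], [0.999, 0.04, 0.001], [0.001, 0.002, -1.0]]
ft_force: [0.2, 0.4, -0.5]
grip_width: 0.0849
gripper_force: 0.0
```

Call:
jog_arm:
  hand: [0.045,0.045,0.045,0.045,0.045]
  travel:
    - [0,0,0]
    - [0,0,0]
    - [0,0,0]
    - [0,0,0]
    - [0,0,0]
  yaw: [0,0,0,0,0]

```text
time_s: 28.55
position: [0.4017, 0.3151, 0.0587]
tool_rot: [[-0.04, 0.999, 0.001], [0.999, 0.04, 0.001], [0.001, 0.001, -1.0]]
ft_force: [-2.5, -1.4, 7.3]
grip_width: 0.0586
gripper_force: 41.5
```

Call:
jog_arm:
  hand: [0.045,0.045,0.045,0.045,0.045]
  travel:
    - [0,0,0.01]
    - [0,0,0.05]
    - [0,0,0.06]
    - [0,0,0.04]
    - [0,0,0]
  yaw: [0,0,0,0,0]

```text
time_s: 29.18
position: [0.4022, 0.3153, 0.2208]
tool_rot: [[-0.04, 0.999, 0.006], [0.999, 0.04, 0.003], [0.003, 0.006, -1.0]]
ft_force: [0.7, 0.4, -3.5]
grip_width: 0.0586
gripper_force: 44.7
```

Call:
jog_arm:
  hand: [0.045,0.045,0.045,0.045,0.045]
  travel:
    - [0.016,-0.05,0]
    - [0.016,-0.05,0]
    - [0.016,-0.05,0]
    - [0.016,-0.05,0]
    - [0.016,-0.05,0]
  yaw: [0,0,0,0,0]

```text
time_s: 29.8
position: [0.4812, 0.0633, 0.2164]
tool_rot: [[-0.04, 0.999, -0.002], [0.999, 0.04, 0.0], [0.0, -0.002, -1.0]]
ft_force: [0.6, -0.1, -2.1]
grip_width: 0.0582
gripper_force: 44.5
```

Call:
jog_arm:
  hand: [0.045,0.045,0.045,0.045,0.045]
  travel:
    - [0.002,-0.01,0]
    - [0,0,0]
    - [0,0,0]
    - [0,0,0]
    - [0,0,0]
  yaw: [0,0,0,0,0]

```text
time_s: 30.42
position: [0.4833, 0.0556, 0.2175]
tool_rot: [[-0.041, 0.999, -0.0], [0.999, 0.041, 0.0], [0.0, -0.0, -1.0]]
ft_force: [-0.8, 0.1, -1.7]
grip_width: 0.0585
gripper_force: 44.6
```

```bash
python3 - <<'E'
from h import *
im,s=snap('wrist','wrist9.png');print(s['position'],s['grip_width'])
r=np.zeros((384,800,3),np.uint8);r[:,:512]=cv2.convertScaleAbs(im[:,:,::-1],alpha=1.5)
im,_=snap('side','side9.png');r[:288,512:]=cv2.resize(cv2.convertScaleAbs(im[140:330,80:350,::-1],alpha=1.3),(288,288));cv2.imwrite('pics/l.png',r)
E
```

```text
[0.48328672 0.05560706 0.21752918] 0.05853029226800181
```

View pics/l.png

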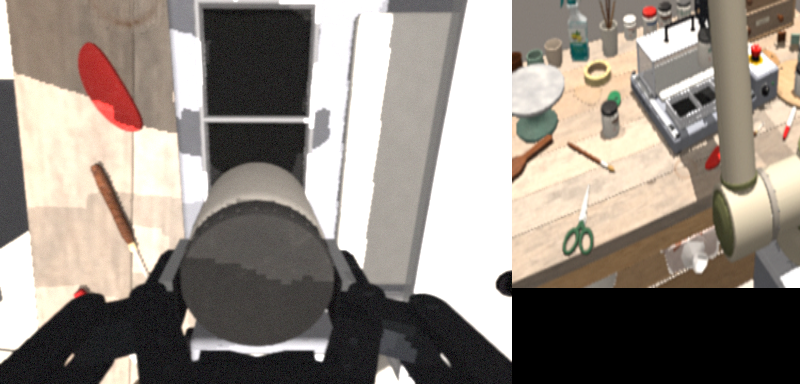

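The jar is held upright, with its lid centre at (257,273). Bay 1's inner corners are (203,8) and (310,8), with divider 1 at row 119 from (204) to (309).

```bash
python3 - <<'E'
from h import *
s=env.observe()
W=lambda u,v,z:onz('wrist',u,v,z,s).round(4)
print('lid',W(257,273,.239))
for l,u,v in [('TL',203,8),('TR',312,7),('d1L',204,119),('d1R',309,119)]: print(l,W(u,v,.076))
E
```

```text
lid [0.4839 0.0664 0.239 ]
TL [0.4393 0.1848 0.076 ]
TR [0.5195 0.1886 0.076 ]
d1L [0.4389 0.1044 0.076 ]
d1R [0.5248 0.1079 0.076 ]
```

Call:
jog_arm:
  hand: [0.045,0.045,0.045,0.045,0.045]
  travel:
    - [0.001,-0.004,-0.04]
    - [0,0,-0.03]
    - [0,0,-0.02]
    - [0,0,-0.005]
    - [0,0,0]
  yaw: [0,0,0,0,0]

```text
time_s: 31.15
position: [0.4847, 0.051, 0.1229]
tool_rot: [[-0.04, 0.999, 0.0], [0.999, 0.04, -0.0], [-0.0, 0.0, -1.0]]
ft_force: [0.3, -0.1, -2.6]
grip_width: 0.0586
gripper_force: 44.6
```

Call:
jog_arm:
  hand: [0.045,0.045,0.045,0.045,0.045]
  travel:
    - [0,0,-0.002]
    - [0,0,0]
    - [0,0,0]
    - [0,0,0]
    - [0,0,0]
  yaw: [0,0,0,0,0]

```text
time_s: 31.78
position: [0.4845, 0.0509, 0.1206]
tool_rot: [[-0.04, 0.999, 0.0], [0.999, 0.04, 0.0], [-0.0, 0.0, -1.0]]
ft_force: [-0.2, -0.4, -2.5]
grip_width: 0.0581
gripper_force: 44.6
```

Call:
jog_arm:
  hand: [0.045,0.045,0.045,0.045,0.045]
  travel:
    - [0,0,-0.0015]
    - [0,0,0]
    - [0,0,-0.0015]
    - [0,0,0]
    - [0,0,0]
  yaw: [0,0,0,0,0]

```text
time_s: 32.4
position: [0.4845, 0.0509, 0.1175]
tool_rot: [[-0.04, 0.999, -0.0], [0.999, 0.04, -0.0], [-0.0, -0.0, -1.0]]
ft_force: [0.8, -0.9, -3.0]
grip_width: 0.0585
gripper_force: 44.6
```

Call:
jog_arm:
  hand: [0.045,0.045,0.045,0.045,0.045]
  travel:
    - [0,0,-0.001]
    - [0,0,0]
    - [0,0,0]
    - [0,0,0]
    - [0,0,0]
  yaw: [0,0,0,0,0]

```text
time_s: 33.02
position: [0.4846, 0.0508, 0.1168]
tool_rot: [[-0.04, 0.999, 0.001], [0.999, 0.04, -0.0], [-0.0, 0.001, -1.0]]
ft_force: [-1.5, -2.2, 5.3]
grip_width: 0.0586
gripper_force: 45.1
```

Call:
jog_arm:
  hand: [0.06,0.075,0.085,0.085,0.085]
  travel:
    - [0,0,0]
    - [0,0,0]
    - [0,0,0.02]
    - [0,0,0.06]
    - [0,0,0.06]
  yaw: [0,0,0,0,0]

```text
time_s: 33.65
position: [0.4842, 0.0511, 0.2579]
tool_rot: [[-0.04, 0.999, -0.001], [0.999, 0.04, 0.0], [0.0, -0.001, -1.0]]
ft_force: [0.5, 0.3, 0.1]
grip_width: 0.085
gripper_force: 0.0
```

Call:
jog_arm:
  hand: [0.085,0.085,0.085,0.085,0.085]
  travel:
    - [0.01,0.05,0.02]
    - [0.01,0.055,0]
    - [0.025,0.055,0]
    - [0.025,0.055,0]
    - [0.025,0.05,0]
  yaw: [0,0,0,0,0]

```text
time_s: 34.28
position: [0.5799, 0.3181, 0.2762]
tool_rot: [[-0.041, 0.999, -0.0], [0.999, 0.041, 0.0], [0.0, -0.0, -1.0]]
ft_force: [1.4, 0.0, 0.8]
grip_width: 0.0851
gripper_force: 0.0
```

Call:
jog_arm:
  hand: [0.085,0.085,0.085,0.085,0.085]
  travel:
    - [0.018,0.048,0]
    - [0,0,0]
    - [0,0,0]
    - [0,0,-0.03]
    - [0,0,0]
  yaw: [0,0,0,0,0]

```text
time_s: 34.9
position: [0.5968, 0.3624, 0.2451]
tool_rot: [[-0.039, 0.999, -0.004], [0.999, 0.039, -0.002], [-0.002, -0.004, -1.0]]
ft_force: [-0.2, 0.2, 0.8]
grip_width: 0.0852
gripper_force: 0.0
```

```bash
python3 - <<'E'
from h import *
im,s=snap('wrist','wrist10.png');print(s['position'])
print(proj('wrist',[.598,.368,.076],s))
a,_=snap('scene','scene10.png')
r=np.zeros((384,800,3),np.uint8);r[:,:512]=cv2.convertScaleAbs(im[:,:,::-1],alpha=1.5)
r[:288,512:]=cv2.resize(cv2.convertScaleAbs(a[120:300,130:310,::-1],alpha=1.3),(288,288));cv2.imwrite('pics/m.png',r)
E
```

```text
[0.59679593 0.36242217 0.24509434]
[258.29635815 164.58467569]
```

View pics/m.png

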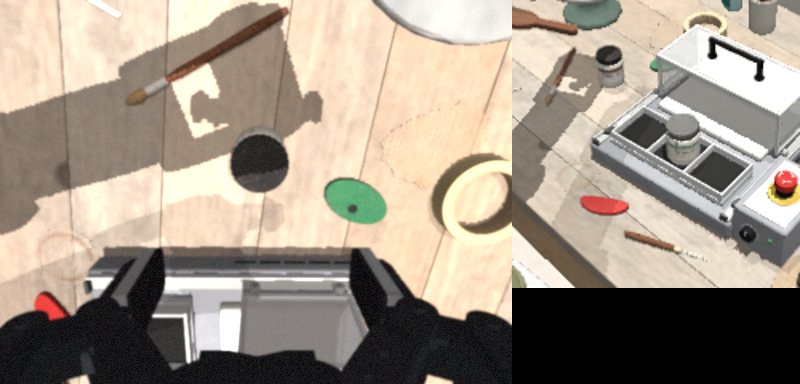

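The second waiting jar's lid is at wrist (260,160), about 4 mm beyond the estimate. The green disc (from column 325) and the brush are clear of the fingers. Jar 1 stands in bay 2. That was the last picture I may view, so I'll use numbers from here.

Call:
jog_arm:
  hand: [0.085,0.085,0.085,0.085,0.085]
  travel:
    - [0.002,0.008,-0.03]
    - [0,0,-0.04]
    - [0,0,-0.04]
    - [0,0,-0.035]
    - [0,0,0]
  yaw: [0,0,0,0,0]

```text
time_s: 35.62
position: [0.5991, 0.3713, 0.1004]
tool_rot: [[-0.039, 0.999, -0.003], [0.999, 0.039, -0.001], [-0.001, -0.003, -1.0]]
ft_force: [-0.1, 1.2, 0.0]
grip_width: 0.0849
gripper_force: 0.0
```

```bash
python3 - <<'E'
from h import *
s=env.observe();print(s['position'])
im,_=snap('wrist','wrist11.png');g=cv2.GaussianBlur(cv2.cvtColor(im,cv2.COLOR_RGB2GRAY),(5,5),0)
c=proj('wrist',[.5995,.372,.076],s);print('pred',c)
for T in (45,60,75):
    m=(g<T).astype(np.uint8);m=cv2.morphologyEx(m,cv2.MORPH_OPEN,np.ones((9,9)));N,L,st,ce=cv2.connectedComponentsWithStats(m)
    for i in range(1,N):
        if st[i][4]>800:print(T,st[i],ce[i].round(1),onz('wrist',*ce[i],.076,s).round(4))
E
```

```text
[0.59905481 0.37132987 0.10040857]
pred [256.23326745 240.72142701]
45 [ 205  193  101   97 7836] [255.1 241.3] [0.5989 0.3716 0.076 ]
45 [    0   252   512   132 30272] [255.3 345. ] [0.6015 0.3047 0.076 ]
60 [ 105    0  167   95 3149] [186.4  43.9] [0.566  0.4645 0.076 ]
60 [ 204  192  103   99 8056] [255.1 241.3] [0.5989 0.3716 0.076 ]
60 [    0   251   512   133 31587] [254.  344.6] [0.6007 0.3049 0.076 ]
75 [ 103    0  172   97 3638] [185.9  44.5] [0.5658 0.4643 0.076 ]
75 [ 204  192  104   99 8222] [255.2 241.3] [0.599  0.3717 0.076 ]
75 [    0   250   512   134 34488] [252.5 342.1] [0.5998 0.3067 0.076 ]
```

Call:
jog_arm:
  hand: [0.085,0.085,0.085,0.085,0.085]
  travel:
    - [0,0,-0.02]
    - [0,0,-0.02]
    - [0,0,-0.008]
    - [0,0,0]
    - [0,0,0]
  yaw: [0,0,0,0,0]

```text
time_s: 36.3
position: [0.6001, 0.3722, 0.0551]
tool_rot: [[-0.04, 0.999, 0.002], [0.999, 0.04, 0.001], [0.001, 0.002, -1.0]]
ft_force: [0.3, -0.8, 1.0]
grip_width: 0.0853
gripper_force: 0.0
```

Call:
jog_arm:
  hand: [0.04,0.04,0.04,0.04,0.04]
  travel:
    - [0,0,0]
    - [0,0,0]
    - [0,0,0]
    - [0,0,0]
    - [0,0,0]
  yaw: [0,0,0,0,0]

```text
time_s: 36.92
position: [0.5998, 0.3721, 0.0545]
tool_rot: [[-0.04, 0.999, 0.001], [0.999, 0.04, 0.001], [0.001, 0.001, -1.0]]
ft_force: [-0.1, -0.3, 6.8]
grip_width: 0.0557
gripper_force: 43.0
```

Call:
jog_arm:
  hand: [0.04,0.04,0.04,0.04,0.04]
  travel:
    - [0,0,0.01]
    - [0,0,0.05]
    - [0,0,0.06]
    - [0,0,0.055]
    - [0,0,0]
  yaw: [0,0,0,0,0]

```text
time_s: 37.55
position: [0.6005, 0.3724, 0.234]
tool_rot: [[-0.04, 0.999, 0.009], [0.999, 0.04, 0.004], [0.003, 0.009, -1.0]]
ft_force: [0.2, 0.2, -3.8]
grip_width: 0.0556
gripper_force: 44.0
```

Call:
jog_arm:
  hand: [0.04,0.04,0.04,0.04,0.04]
  travel:
    - [-0.024,-0.045,0]
    - [-0.024,-0.045,0]
    - [-0.024,-0.045,0]
    - [-0.024,-0.045,0]
    - [-0.024,-0.045,0]
  yaw: [0,0,0,0,0]

```text
time_s: 38.17
position: [0.4778, 0.1456, 0.2272]
tool_rot: [[-0.04, 0.999, -0.003], [0.999, 0.04, -0.0], [-0.0, -0.003, -1.0]]
ft_force: [-0.0, -1.3, -2.3]
grip_width: 0.0555
gripper_force: 44.1
```

Call:
jog_arm:
  hand: [0.04,0.04,0.04,0.04,0.04]
  travel:
    - [0,-0.001,-0.02]
    - [0,0,-0.02]
    - [0,0,0]
    - [0,0,0]
    - [0,0,0]
  yaw: [0,0,0,0,0]

```text
time_s: 38.8
position: [0.4797, 0.1461, 0.189]
tool_rot: [[-0.04, 0.999, 0.001], [0.999, 0.04, 0.0], [0.0, 0.001, -1.0]]
ft_force: [-0.3, 0.4, -2.5]
grip_width: 0.0558
gripper_force: 44.1
```

```bash
python3 - <<'E'
from h import *
s=env.observe();print(s['position'],s['grip_width'],s['ft_force'])
for n in('side','scene'):
    im,_=snap(n,n+'12.png')
E
```

```text
[0.47971205 0.14609128 0.18903334] 0.055814382249588124 [-0.29156001  0.42630389 -2.54285933]
```

Call:
jog_arm:
  hand: [0.04,0.04,0.04,0.04,0.04]
  travel:
    - [0.001,0,-0.03]
    - [0,0,-0.03]
    - [0,0,-0.01]
    - [0,0,-0.003]
    - [0,0,0]
  yaw: [0,0,0,0,0]

```text
time_s: 39.52
position: [0.4809, 0.146, 0.1163]
tool_rot: [[-0.04, 0.999, 0.001], [0.999, 0.04, 0.0], [0.0, 0.001, -1.0]]
ft_force: [-0.7, -0.6, -2.1]
grip_width: 0.0554
gripper_force: 44.1
```

Call:
jog_arm:
  hand: [0.04,0.04,0.04,0.04,0.04]
  travel:
    - [0,0,-0.0015]
    - [0,0,0]
    - [0,0,0]
    - [0,0,0]
    - [0,0,0]
  yaw: [0,0,0,0,0]

```text
time_s: 40.15
position: [0.4805, 0.146, 0.114]
tool_rot: [[-0.04, 0.999, 0.0], [0.999, 0.04, -0.0], [-0.0, 0.0, -1.0]]
ft_force: [-0.1, 0.1, -2.4]
grip_width: 0.0558
gripper_force: 44.1
```

Call:
jog_arm:
  hand: [0.04,0.04,0.04,0.04,0.04]
  travel:
    - [0,0,-0.001]
    - [0,0,0]
    - [0,0,-0.001]
    - [0,0,0]
    - [0,0,0]
  yaw: [0,0,0,0,0]

```text
time_s: 40.78
position: [0.4806, 0.1459, 0.1124]
tool_rot: [[-0.04, 0.999, 0.001], [0.999, 0.04, -0.0], [-0.0, 0.001, -1.0]]
ft_force: [-2.1, -2.4, 5.3]
grip_width: 0.0552
gripper_force: 45.2
```

Call:
jog_arm:
  hand: [0.06,0.075,0.085,0.085,0.085]
  travel:
    - [0,0,0]
    - [0,0,0]
    - [0,0,0.02]
    - [0,0,0.06]
    - [0,0,0.06]
  yaw: [0,0,0,0,0]

```text
time_s: 41.4
position: [0.4802, 0.146, 0.2535]
tool_rot: [[-0.04, 0.999, -0.001], [0.999, 0.04, 0.0], [0.0, -0.001, -1.0]]
ft_force: [1.5, -0.4, -0.0]
grip_width: 0.085
gripper_force: 0.0
```

Call:
jog_arm:
  hand: [0.06,0.06,0.06,0.06,0.06]
  travel:
    - [0.02,-0.02,0.04]
    - [0.05,-0.03,0.01]
    - [0.05,-0.015,0]
    - [0.05,-0.01,0]
    - [0,0,0]
  yaw: [0,0,0,0,0]

```text
time_s: 42.02
position: [0.6527, 0.0698, 0.2992]
tool_rot: [[-0.038, 0.999, -0.003], [0.999, 0.038, 0.0], [0.0, -0.003, -1.0]]
ft_force: [-0.2, 0.7, -0.4]
grip_width: 0.0598
gripper_force: 0.0
```

```bash
python3 - <<'E'
from h import *
im,s=snap('wrist','wrist13.png');print(s['position'])
a,_=snap('scene','scene13.png');b,_=snap('side','side13.png')
g=cv2.cvtColor(im,cv2.COLOR_RGB2GRAY)
m=(g<30).astype(np.uint8);m=cv2.morphologyEx(m,cv2.MORPH_OPEN,np.ones((5,5)));N,L,st,ce=cv2.connectedComponentsWithStats(m)
for i in range(1,N):
    if st[i][4]>300:print(st[i],ce[i].round(1),onz('wrist',*ce[i],.2,s).round(4))
print('pred handle',proj('wrist',[.6526,.07,.2],s))
pts=[]
v0=int(proj('wrist',[.6526,.07,.2],s)[1])
for v in range(v0-45,v0+46,6):
    u0=proj('wrist',[.6526,.07,.2],s)[0]; x=np.where(g[v,int(u0)-30:int(u0)+30]<45)[0]+int(u0)-30
    if len(x):pts.append((v,x.min(),x.max(),*onz('wrist',(x.min()+x.max())/2,v,.197,s)[:2].round(4)))
print(*pts,sep='\n')
E
```

```text
[0.65272884 0.06976826 0.29916337]
[  30   34  106   81 5376] [80.1 72.9] [0.534 0.15  0.2  ]
[ 248  105   19  161 2012] [256.5 181.3] [0.6526 0.0802 0.2   ]
[105 122  33  22 325] [124.9 129.1] [0.5598 0.1145 0.2   ]
[  86  201   58   52 1632] [112.5 228.5] [0.5437 0.0382 0.2   ]
[    0   242   512   142 31670] [253.3 339.3] [ 0.6551 -0.0626  0.2   ]
pred handle [255.98286042 194.43997737]
(149, np.int64(250), np.int64(263), np.float64(0.6517), np.float64(0.1035))
(155, np.int64(250), np.int64(263), np.float64(0.6519), np.float64(0.0991))
(161, np.int64(250), np.int64(263), np.float64(0.6521), np.float64(0.0947))
(167, np.int64(250), np.int64(263), np.float64(0.6522), np.float64(0.0902))
(173, np.int64(250), np.int64(263), np.float64(0.6524), np.float64(0.0857))
(179, np.int64(250), np.int64(262), np.float64(0.6522), np.float64(0.081))
(185, np.int64(251), np.int64(262), np.float64(0.6527), np.float64(0.0764))
(191, np.int64(251), np.int64(262), np.float64(0.6529), np.float64(0.0717))
(197, np.int64(251), np.int64(262), np.float64(0.6531), np.float64(0.0669))
(203, np.int64(251), np.int64(262), np.float64(0.6533), np.float64(0.0621))
(209, np.int64(251), np.int64(262), np.float64(0.6534), np.float64(0.0572))
(215, np.int64(251), np.int64(262), np.float64(0.6536), np.float64(0.0523))
(221, np.int64(251), np.int64(262), np.float64(0.6538), np.float64(0.0473))
(227, np.int64(251), np.int64(262), np.float64(0.654), np.float64(0.0422))
(233, np.int64(249), np.int64(264), np.float64(0.6542), np.float64(0.0371))
(239, np.int64(248), np.int64(265), np.float64(0.6544), np.float64(0.0319))
```

Call:
jog_arm:
  hand: [0.06,0.06,0.06,0.06,0.06]
  travel:
    - [0.001,0,-0.04]
    - [0,0,-0.04]
    - [0,0,-0.02]
    - [0,0,-0.005]
    - [0,0,0]
  yaw: [0,0,0,0,0]

```text
time_s: 42.8
position: [0.6513, 0.0712, 0.1982]
tool_rot: [[-0.04, 0.999, 0.002], [0.999, 0.04, -0.0], [-0.0, 0.002, -1.0]]
ft_force: [-0.3, 0.0, -0.7]
grip_width: 0.0599
gripper_force: 0.0
```

Call:
jog_arm:
  hand: [0,0,0,0,0]
  travel:
    - [0,0,0]
    - [0,0,0]
    - [0,0,0]
    - [0,0,0]
    - [0,0,0]
  yaw: [0,0,0,0,0]
  grip_force: 90

```text
time_s: 43.42
position: [0.6518, 0.071, 0.1978]
tool_rot: [[-0.04, 0.999, 0.002], [0.999, 0.04, -0.0], [-0.0, 0.002, -1.0]]
ft_force: [-1.4, 0.0, 5.0]
grip_width: 0.0091
gripper_force: 88.0
```

Call:
jog_arm:
  hand: [0,0,0,0,0]
  travel:
    - [0,0,0.005]
    - [0,0,0.005]
    - [0,0,0.005]
    - [0,0,0]
    - [0,0,0]
  yaw: [0,0,0,0,0]

```text
time_s: 44.05
position: [0.6513, 0.0709, 0.2118]
tool_rot: [[-0.04, 0.999, -0.001], [0.999, 0.04, -0.0], [0.0, -0.001, -1.0]]
ft_force: [-0.1, -0.0, -5.5]
grip_width: 0.0085
gripper_force: 87.9
```

Call:
jog_arm:
  hand: [0,0,0,0,0]
  travel:
    - [-0.025,-0.001,0]
    - [-0.025,-0.001,0]
    - [-0.025,-0.001,0]
    - [-0.02,-0.001,0]
    - [0,0,0]
  yaw: [0,0,0,0,0]

```text
time_s: 44.68
position: [0.5556, 0.0674, 0.2123]
tool_rot: [[-0.04, 0.999, -0.001], [0.999, 0.04, 0.001], [0.001, -0.001, -1.0]]
ft_force: [-1.3, 3.8, -4.9]
grip_width: 0.009
gripper_force: 88.5
```

Call:
jog_arm:
  hand: [0,0,0,0,0]
  travel:
    - [-0.02,-0.001,0]
    - [-0.02,-0.001,0]
    - [-0.02,-0.001,0]
    - [-0.008,0,0]
    - [0,0,0]
  yaw: [0,0,0,0,0]

```text
time_s: 45.3
position: [0.4885, 0.0649, 0.2121]
tool_rot: [[-0.04, 0.999, -0.0], [0.999, 0.04, 0.002], [0.002, -0.0, -1.0]]
ft_force: [-1.3, 5.2, -5.7]
grip_width: 0.0087
gripper_force: 88.7
```

Call:
jog_arm:
  hand: [0,0,0,0,0]
  travel:
    - [-0.003,0,0]
    - [-0.002,0,0]
    - [-0.002,0,0]
    - [0,0,0]
    - [0,0,0]
  yaw: [0,0,0,0,0]

```text
time_s: 45.92
position: [0.4824, 0.0646, 0.2121]
tool_rot: [[-0.04, 0.999, 0.001], [0.999, 0.04, 0.002], [0.002, 0.001, -1.0]]
ft_force: [-0.1, 5.0, -4.9]
grip_width: 0.0089
gripper_force: 88.7
```

Call:
jog_arm:
  hand: [0,0,0,0,0]
  travel:
    - [-0.001,0,0]
    - [-0.001,0,0]
    - [-0.001,0,0]
    - [0,0,0]
    - [0,0,0]
  yaw: [0,0,0,0,0]

```text
time_s: 46.55
position: [0.4823, 0.0646, 0.2132]
tool_rot: [[-0.04, 0.999, 0.009], [0.999, 0.04, 0.002], [0.002, 0.009, -1.0]]
ft_force: [11.4, 6.8, -5.8]
grip_width: 0.0089
gripper_force: 88.8
```

Against the front stop. Lower it home.

Call:
jog_arm:
  hand: [0,0,0,0,0]
  travel:
    - [0,0,-0.005]
    - [0,0,-0.004]
    - [0,0,-0.003]
    - [0,0,-0.002]
    - [0,0,0]
  yaw: [0,0,0,0,0]

```text
time_s: 47.18
position: [0.4823, 0.0646, 0.1991]
tool_rot: [[-0.04, 0.999, 0.009], [0.999, 0.04, 0.002], [0.002, 0.009, -1.0]]
ft_force: [11.3, 6.7, -5.8]
grip_width: 0.0087
gripper_force: 88.8
```

```bash
python3 - <<'E'
from h import *
s=env.observe();print(s['position'],s['ft_force'])
E
```

```text
[0.48226648 0.06459579 0.19908493] [11.28497283  6.73540077 -5.82619918]
```

Call:
jog_arm:
  hand: [0,0,0,0,0]
  travel:
    - [0,0,-0.0015]
    - [0,0,0]
    - [0,0,-0.001]
    - [0,0,0]
    - [0,0,0]
  yaw: [0,0,0,0,0]

```text
time_s: 47.8
position: [0.4823, 0.0646, 0.1977]
tool_rot: [[-0.04, 0.999, 0.01], [0.999, 0.04, 0.002], [0.001, 0.01, -1.0]]
ft_force: [8.8, 7.2, 4.2]
grip_width: 0.0089
gripper_force: 90.0
```

Call:
jog_arm:
  hand: [0.02,0.04,0.04,0.04,0.04]
  travel:
    - [0,0,0]
    - [0,0,0]
    - [0.002,0,0.01]
    - [0,0,0.04]
    - [0,0,0.04]
  yaw: [0,0,0,0,0]

```text
time_s: 48.42
position: [0.4805, 0.0638, 0.2873]
tool_rot: [[-0.04, 0.999, 0.0], [0.999, 0.04, -0.0], [-0.0, 0.0, -1.0]]
ft_force: [0.9, -0.8, 0.3]
grip_width: 0.0399
gripper_force: 0.0
```

```bash
python3 - <<'E'
from h import *
im,s=snap('wrist','wrist14.png');print(s['position'],s['ft_force'])
snap('scene','scene14.png');g=cv2.cvtColor(im,cv2.COLOR_RGB2GRAY)
u0,v0=proj('wrist',[.4825,.0646,.2],s).round().astype(int)
for v in range(v0-40,v0+41,16):
    x=np.where(g[v,u0-30:u0+30]<45)[0]+u0-30
    if len(x):print(v,x.min(),x.max(),onz('wrist',(x.min()+x.max())/2,v,.197,s)[:2].round(4))
E
```

```text
[0.48053781 0.06382266 0.28730725] [ 0.87635636 -0.80568016  0.29442441]
159 253 267 [0.4824 0.093 ]
175 253 266 [0.4825 0.0816]
191 253 266 [0.483  0.0698]
207 253 266 [0.4835 0.0576]
223 253 266 [0.484 0.045]
239 251 267 [0.4842 0.032 ]
```

Call:
jog_arm:
  hand: [0.065,0.065,0.065,0.065,0.065]
  travel:
    - [0.005,-0.056,0]
    - [0.005,-0.056,0]
    - [0.005,-0.056,0]
    - [0.006,-0.055,0]
    - [0,0,0]
  yaw: [0,0,0,0,0]

```text
time_s: 49.15
position: [0.5014, -0.1624, 0.2846]
tool_rot: [[-0.035, 0.999, -0.001], [0.999, 0.035, 0.0], [0.0, -0.001, -1.0]]
ft_force: [-0.5, 0.7, 0.1]
grip_width: 0.0649
gripper_force: 0.0
```

Call:
jog_arm:
  hand: [0.065,0.065,0.065,0.065,0.065]
  travel:
    - [0,0,-0.05]
    - [0,0,-0.03]
    - [0,0,0]
    - [0,0,0]
    - [0,0,0]
  yaw: [0,0,0,0,0]
  grip_force: 40

```text
time_s: 49.78
position: [0.502, -0.1591, 0.2069]
tool_rot: [[-0.04, 0.999, 0.002], [0.999, 0.04, -0.001], [-0.001, 0.002, -1.0]]
ft_force: [0.1, -0.1, 0.5]
grip_width: 0.0649
gripper_force: 0.0
```

```bash
python3 - <<'E'
from h import *
im,s=snap('wrist','wrist15.png');print(s['position'])
for st,c in red('wrist',s,im): print(st,onz('wrist',st[0]+st[2]/2,st[1]+st[3]/2,.124,s))
E
```

```text
[ 0.50198099 -0.15908263  0.20693061]
[18, 108, 42, 43, 693] [ 0.36169642 -0.11473995  0.124     ]
[228, 175, 55, 53, 1867] [ 0.50201885 -0.15853958  0.124     ]
[232, 213, 10, 11, 50] [ 0.4894612  -0.17182802  0.124     ]
```

Call:
jog_arm:
  hand: [0.065,0.065,0.065,0.065,0.065]
  travel:
    - [0,0,-0.035]
    - [0,0,-0.03]
    - [0,0,-0.015]
    - [0,0,-0.003]
    - [0,0,0]
  yaw: [0,0,0,0,0]

```text
time_s: 50.45
position: [0.5018, -0.1592, 0.1233]
tool_rot: [[-0.04, 0.999, 0.001], [0.999, 0.04, -0.001], [-0.001, 0.001, -1.0]]
ft_force: [0.2, -0.4, 0.3]
grip_width: 0.0646
gripper_force: 0.0
```

Call:
jog_arm:
  hand: [0.065,0.065,0.065,0.065,0.065]
  travel:
    - [0,0,0]
    - [0,0,0]
    - [0,0,0]
    - [0,0,0]
    - [0,0,0]
  yaw: [0,0,0,0,0]

```text
time_s: 51.08
position: [0.5015, -0.159, 0.1225]
tool_rot: [[-0.04, 0.999, -0.0], [0.999, 0.04, 0.0], [0.0, -0.0, -1.0]]
ft_force: [-0.4, 0.1, 0.2]
grip_width: 0.0651
gripper_force: 0.0
```

Call:
jog_arm:
  hand: [0.03,0.03,0.03,0.03,0.03]
  travel:
    - [0,0,0]
    - [0,0,0]
    - [0,0,0]
    - [0,0,0]
    - [0,0,0]
  yaw: [0,0,0,0,0]
  grip_force: 35

```text
time_s: 51.7
position: [0.501, -0.1591, 0.1225]
tool_rot: [[-0.04, 0.999, -0.001], [0.999, 0.04, 0.0], [0.0, -0.001, -1.0]]
ft_force: [-5.2, -1.0, 2.0]
grip_width: 0.0388
gripper_force: 36.1
```

Call:
jog_arm:
  hand: [0.03,0.03,0.03,0.03,0.03]
  travel:
    - [0,0,0]
    - [0,0,0]
    - [0,0,0]
    - [0,0,0]
    - [0,0,0]
  yaw: [-0.14,-0.14,-0.14,-0.14,-0.14]

```text
time_s: 52.32
position: [0.5004, -0.1589, 0.1223]
tool_rot: [[0.617, 0.787, -0.003], [0.787, -0.617, 0.0], [-0.001, -0.002, -1.0]]
ft_force: [-7.2, -0.3, 3.4]
grip_width: 0.0387
gripper_force: 36.1
```

Call:
jog_arm:
  hand: [0.05,0.065,0.07,0.07,0.07]
  travel:
    - [0,0,0]
    - [0,0,0]
    - [0,0,0]
    - [0,0,0.03]
    - [0,0,0.05]
  yaw: [0,0,0,0,0]

```text
time_s: 52.95
position: [0.501, -0.1588, 0.2023]
tool_rot: [[0.613, 0.79, -0.003], [0.79, -0.613, 0.002], [-0.0, -0.003, -1.0]]
ft_force: [0.5, -0.4, 0.2]
grip_width: 0.0703
gripper_force: 0.0
```

Call:
jog_arm:
  hand: [0.07,0.07,0.07,0.07,0.07]
  travel:
    - [0,0,0.04]
    - [0,0,0.05]
    - [-0.05,0.02,0]
    - [-0.05,0.02,0]
    - [0,0,0]
  yaw: [0.14,0.14,0.14,0.14,0.14]

```text
time_s: 53.58
position: [0.399, -0.1176, 0.293]
tool_rot: [[-0.045, 0.999, 0.0], [0.999, 0.045, -0.0], [-0.0, 0.0, -1.0]]
ft_force: [0.3, -0.4, 0.6]
grip_width: 0.0702
gripper_force: 0.0
```

```bash
python3 - <<'E'
from h import *
s=env.observe();print(s['position'],s['ft_force'])
a,_=snap('scene','scene16.png');b,_=snap('side','side16.png');w,_=snap('wrist','wrist16.png')
print(red('scene',s,a)); print(red('side',s,b))
# stop: scene head blob earlier up 231.8 / latched 234.0
for z in(.119,.127):print(proj('scene',[.501,-.159,z]),proj('side',[.501,-.159,z]))
# cover unchanged vs. start? bat jars vs frame 7
o=cv2.imread('pics/scene0.png')[:,:,::-1];d=cv2.absdiff(o,a).max(2)
for n,(x0,y0,x1,y1) in {'handle':(215,168,255,205),'coverfront':(183,180,290,250),'bystand':(335,225,410,300),'brush':(150,145,175,190)}.items(): print(n,(d[y0:y1,x0:x1]>40).mean())
o=cv2.imread('pics/scene7.png')[:,:,::-1];d=cv2.absdiff(o,a).max(2);print('bat',(d[265:355,285:390]>40).mean())
E
```

```text
[ 0.39904577 -0.11755808  0.29297586] [ 0.32148856 -0.42501201  0.61190342]
[([325, 133, 16, 11, 146], [332.7, 137.8]), ([294, 225, 14, 13, 125], [300.7, 231.8]), ([173, 243, 29, 11, 246], [186.9, 248.0]), ([234, 303, 17, 6, 82], [242.7, 305.0])]
[([203, 144, 12, 7, 71], [208.5, 147.3]), ([306, 168, 7, 7, 42], [308.9, 170.9])]
[300.98282002 233.7548007 ] [307.97859775 172.8605398 ]
[301.18255199 231.73910726] [308.11091061 171.04149064]
handle 0.17094594594594595
coverfront 0.2479305740987984
bystand 0.06915555555555555
brush 0.07644444444444444
bat 0.0
```

```bash
python3 - <<'E'
from h import *
for f in('scene0','scene14','scene16','scene7'):
    g=cv2.cvtColor(cv2.imread(f'pics/{f}.png'),cv2.COLOR_BGR2GRAY);m=g[165:205,212:258]<40
    y,x=np.nonzero(m);print(f,len(x),x.mean().round(2),y.mean().round(2),x.min(),x.max(),y.min(),y.max())
# jars in tray: dark/edge check through cover via wrist
E
```

```text
scene0 226 25.34 17.39 5 44 0 36
scene14 190 22.11 19.84 5 40 7 36
scene16 386 31.69 21.67 5 45 0 39
scene7 12 10.08 37.0 0 25 32 39
```

```bash
python3 -c "
from rig import env
print(env.close_job())"
```

```text
the job is handed in; nothing more can be done
None
```

The changeover is done and handed in at about 54 s; no verdict came back. Both mixed jars stand on the bat, both waiting jars are in bays 1 and 2, the cover is home in front of the bumps, and the stop was released last and is up.

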